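Load the curing oven and draw-latch its tray

TASK

Lay every black mandrel (square bar with mint ends) flat in a slot of its own in the oven's open tray, then push the tray shut. Hook the draw-latch's claw over the keeper on the tray's front plate and swing the lever down over centre until it lies fully home, leaving the glove box, tape and knife where they are.

Things in the scene. Friction and masses are not known exactly. Their poses are not given: they have to be found in the camera images.
- oven: The bench curing oven: a white box 190 mm deep, 242 mm wide, 85 mm high, fixed to the bench. Origin: centre of its underside. Its own axes: -x points out of its open front (the way the tray slides out), +y across, z up. All the tray, lever, claw and keeper parts use these axes too when the latch is shut.
- tray (a joint): Slide of the oven's tray, m: 0 = shut home, 0.16 = fully out (starts 0.145 to 0.16 out). Resists with about 2 N; stays where it is left. The tray floor is 14 mm above the bench, 130 mm long inside (x), with 6 mm high side lips 106 mm either side of its middle and a 12 mm high rear lip.
- tray_mid (a point): Middle of the tray, 12 mm above its floor (centre height of a mandrel lying there); moves with the tray, axes as the oven's. Five slots run along x; their middles are at -88, -44, 0, 44, 88 mm along y from here. Each is 32 mm wide between grey teeth 12 mm high, 14 mm long, standing 38 mm before and behind the slots' middles; the middle 60 mm of the tray has no teeth.
- tray_front (a point): On the outer face (facing oven -x) of the tray's grey front plate, mid-width, 60 mm above the bench: push here. Plate 10 mm thick, 238 mm wide, top 83 mm above the bench; this face is 75 mm in front (-x) of tray_mid. A bar handle stands 35 mm off the face, 32 mm above the bench, 100 mm long, centred 20 mm to the -y side.
- mandrel0_c (a point): Centre of mandrel 0: a square black bar with mint-green ends, 110 x 24 x 24 mm, about 0.11 kg, x along its length, lying on the mat. None if absent (three to five are there).
- mandrel1_c (a point): Centre of mandrel 1: a square black bar with mint-green ends, 110 x 24 x 24 mm, about 0.11 kg, x along its length, lying on the mat. None if absent (three to five are there).
- mandrel2_c (a point): Centre of mandrel 2: a square black bar with mint-green ends, 110 x 24 x 24 mm, about 0.11 kg, x along its length, lying on the mat. None if absent (three to five are there).
- mandrel3_c (a point): Centre of mandrel 3: a square black bar with mint-green ends, 110 x 24 x 24 mm, about 0.11 kg, x along its length, lying on the mat. None if absent (three to five are there).
- mandrel4_c (a point): Centre of mandrel 4: a square black bar with mint-green ends, 110 x 24 x 24 mm, about 0.11 kg, x along its length, lying on the mat. None if absent (three to five are there).
- latch_pivot (a point): Middle of the draw-latch's shaft, on the oven's top, 18 mm above the top (103 mm above the bench), 40 mm behind the oven's front; the shaft lies along the oven's y. The lever turns with the shaft 35 mm to the -y side of this point; the claw is hung from the shaft's crank 35 mm to the +y side, 14 mm off the axis. A block 32 mm wide and 30 mm deep carries the shaft.
- lever (a joint): Draw-latch lever angle, rad: 0 = down flat over the oven's top, pointing to the oven's +x (latched, against its stop); pi/2 = upright; it starts at 1.75 to 2.1, leaning towards the front. Stiff enough to stay where it is left; with the claw hooked it needs about 3 N at the grip between 1.0 and 0.2 rad, then passes its centre and stays down.
- lever_grip (a point): Point on the lever's orange grip, 75 mm from the shaft axis; the grip is 50 mm long (45 to 95 mm from the axis), 22 mm wide, 12 mm thick.
- claw (a joint): Angle of the claw relative to the lever, rad: grows as the claw is lifted up and thrown back. The claw's slope above the level, forward-pointing direction (pi/2 = standing upright, more = thrown back) is claw minus lever. Starts thrown back against its stop at 3.95. Its pivot is loose: past upright it falls forward by its own weight.
- claw_tab (a point): Centre of the claw's yellow finger tab, 26 x 18 x 12 mm, at the claw's free end, about 84 mm from the claw's pivot on the crank. Thrown back it stands up over the oven's top, roughly 80 mm above it.
- claw_hook (a point): Lower end of the claw's down-turned hook, inner side. Hooked, this point is in front (oven -x) of the keeper's bar and below the bar's centre.
- keeper_bar (a point): Centre of the keeper's round bar on the top edge of the tray's front plate, 107 mm above the bench, 8 mm thick, along the oven's y, 29 mm clear between its two posts (the claw is 16 mm wide). With the tray shut it is in line with the claw.
- keeper (a joint): Spring travel of the keeper, m: 0 when slack; about 0.003 once the hooked claw pulls on it with the lever fully down.
- glove_box: A cardboard glove box 90 x 170 x 70 mm, origin at the centre of its underside. A bystander: leave it alone.
- tape_roll: A roll of tape, 100 mm across, 25 mm high, lying flat, origin at the centre of its underside. A bystander: leave it alone.
- knife: A green snap-off knife, 165 x 22 x 16 mm, lying flat, origin under its handle's middle. A bystander: leave it alone.

How it is judged:
By the outcome, as a careful person would: the job done as asked, in the order asked, and still so for the second after the job is handed in, with the robot touching nothing.
Of mandrel0, mandrel1, mandrel2, mandrel3, mandrel4 only 3 to 5 are there at a start; the rules pass over those that are not, and their reading is None.
At some moment in a run one of mandrel0, mandrel1, mandrel2, mandrel3, mandrel4 may be knocked a few centimetres aside while the robot is not near it.
Once in a run the grip may slacken for a moment while it holds something.
It also fails if it takes over 210 s, if anything falls off the work surface, if the arm or the gripper's body presses on something with over 40 N, if the wrist force passes 120 N, or if a joint passes its speed limit or range.

ROBOT

A 6-joint arm with a two-finger parallel gripper is mounted at the origin on the work surface. World frame = base frame: x ahead of the robot, y to its left, z up, the work surface at z = 0. Lengths are in m, angles in degrees, forces in N, time in s.
With the tool pointing down it reaches from about 0.4 to 0.925 m from the base axis. Payload 12.5 kg.
Tool frame: the origin (TCP) lies where the fingers leave the gripper's body, on its centre line; the fingertips stand 78 mm ahead of it and the grasp point (between the pads) lies 59 mm ahead of it; z points along the fingers, x is the direction in which the jaws open and shut, and the axes are right-handed (so a half turn about z gives the same grasp; the last joint's range is limited). The gripper opens to 95 mm and grips with 3 to 60 N. Pads are 20 mm wide; open, the fingers measure 119 mm over their backs; the gripper's body (75 mm by 180 mm) begins 59 mm behind the grasp point.
Start: joints at [57.548, 28.126, 89.318, -0, 62.55, -6.05], TCP at [0.278, 0.56, 0.292] pointing down, gripper open.
Joint ranges: [-177.58, 177.58], [-47.91, 125.51], [2.72, 160], [-65.01, 245.01], [3.68, 167.84], [-153.87, 153.87]. Speed limits (degrees/s): [127.2, 127.2, 159.86, 180, 180, 180].

INTERFACE

Orientations are given as [roll, pitch, yaw] about the fixed x, y, z axes, in that order (R = Rz(yaw) Ry(pitch) Rx(roll)).
In Python, from workcell import bot gives the robot as it stands.
- The arm moves only by the shell command python3 -m handwheel 'ROWS' [OPENING] [FORCE]. ROWS is JSON, a list of rows, each a list of 2 entries, a list of its own where there are three numbers: the shift along the tool's x, y, z in mm, then the turn about the tool's z in degrees. In form: [[[x, y, z], turn], ...]. A call has 1 to 20 rows; each row is the pose to reach, as a shift and turn from the pose commanded when the call began, along the tool's axes at that moment; what a row does not reach only later rows make up. A row lasts 1/8 s, in which the tool goes at most 62.5 mm and 10.7 degrees, less where a joint would pass 70% of its speed; a pose out of reach is approached as far as the arm can. A call with a gripper value outside its range is refused whole. OPENING is the closure, from 0 (fully open) to 1 (shut), set as the call begins (- or left out, the last holds). The fingers move at their own pace and stop on an object; FORCE is the grip in N (left out, the last holds). Time passes only in rows, so rows that repeat a pose let the fingers close. It gives the time, the measured TCP pose, the force and the opening at its end, in the units of the state.
- bot.get_state(): the state, without advancing time (a new reading comes with each control period).
- bot.get_image(name): name is "side" or "top" or "wrist"; returns the picture (400x640x3 uint8, red, green, blue); there is no depth.
- bot.camera_params(name): a dict with "vfov" (degrees; the focal length in pixels is half the picture's height over the tangent of half this angle, whatever the lens; pixels are square), "cx", "cy" (the principal point, pixels), "k1" (the pictures are not rectified: a ray, as slopes to the right and down, at radius r is drawn at 1 + k1 r^2 times it, then the intrinsics apply), "R" (3x3) and "t" (3): a world point X has camera coordinates R X + t. Camera axes: x right, y down, z forward; pixel columns grow to the right and rows downward; lengths in m; the calibration is good to about 2 mm. A picture is of the moment at which its call begins: read the wrist's pose just before it. camera_params takes no time and is no camera call; for the wrist camera it gives the pose at the moment of the call.
- bot.job_done(): hands the job in, once; it reports no verdict.
The state is a dict: "time_s": time; "joints": joint angles; "dq": joint speeds; "joint_torque": joint torques, N m; "eef_pos": TCP position; "eef_rot": TCP orientation; "force": force on the tool from outside, world axes, zero at the start; "moment": the same for the moment, N m; "finger_gap": finger opening in m.
Only numpy, scipy, OpenCV 4.12 (cv2) and the standard library are available. Lean on these libraries where they do the work, as an engineer would, in place of code of your own. Each camera call takes 0.05 s, during which the arm holds its last target.

## Working session

There is one attempt and no reset: what is moved stays moved. The work goes in short steps, Python scripts to look and compute and a shell command to move; the robot and the scene stay as the last step left them, time stands still between calls to the robot, and variables do not carry over. Pictures are saved under pics/ and viewed, and the job is handed in when it is done.

```bash
ls; mkdir -p pics; python3 - <<'E'
from workcell import bot
import cv2
s=bot.get_state();print({k:s[k] for k in('time_s','eef_pos','eef_rot','finger_gap','force')})
for n in('side','top','wrist'):
    p=bot.camera_params(n);print(n,p)
    im=bot.get_image(n);cv2.imwrite(f'pics/{n}0.png',im[:,:,::-1])
E
```

```text
pics
{'time_s': 0.0, 'eef_pos': array([0.27780963, 0.55968144, 0.29166561]), 'eef_rot': array([-1.79992323e+02,  6.30859956e-02,  6.35973477e+01]), 'finger_gap': 0.09532752190645488, 'force': array([-0.34418516, -0.16167341,  0.01777476])}
side {'vfov': 53.83187252495148, 'cx': 318.4901413853532, 'cy': 200.21574796579486, 'k1': -0.06696716444581068, 'R': array([[ 0.99388684, -0.11038297, -0.00213169],
       [-0.07365674, -0.64857417, -0.75757919],
       [ 0.08224128,  0.75310501, -0.65273978]]), 't': array([-0.60265538,  0.09164169,  1.16899179])}
top {'vfov': 45.77388431909434, 'cx': 324.282719102828, 'cy': 198.6142762402619, 'k1': -0.03765195358872478, 'R': array([[ 0.0132705 , -0.99987953, -0.00805047],
       [-0.99422603, -0.01233723, -0.10659457],
       [ 0.10648241,  0.00941855, -0.99426998]]), 't': array([-0.0397517 ,  0.60913384,  1.2858441 ])}
wrist {'vfov': 59.730828744120174, 'cx': 322.81887555827774, 'cy': 197.15920388141242, 'k1': -0.061291385234113066, 'R': array([[ 4.44341990e-01,  8.95857077e-01, -5.42338671e-04],
       [ 8.57929803e-01, -4.25355754e-01,  2.88147421e-01],
       [ 2.57908219e-01, -1.28501287e-01, -9.57585907e-01]]), 't': array([-0.62362116, -0.03228171,  0.39130281])}
```

View pics/side0.png

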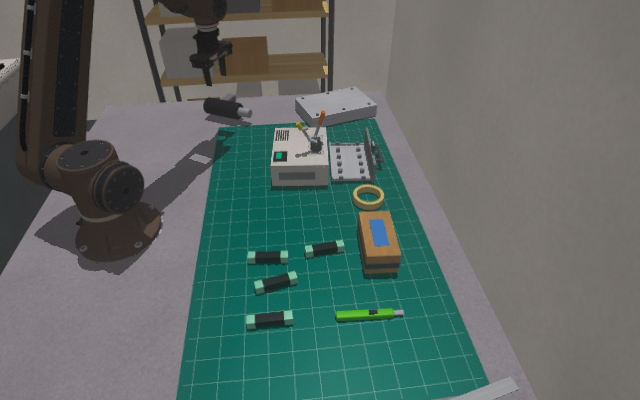

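View pics/top0.png

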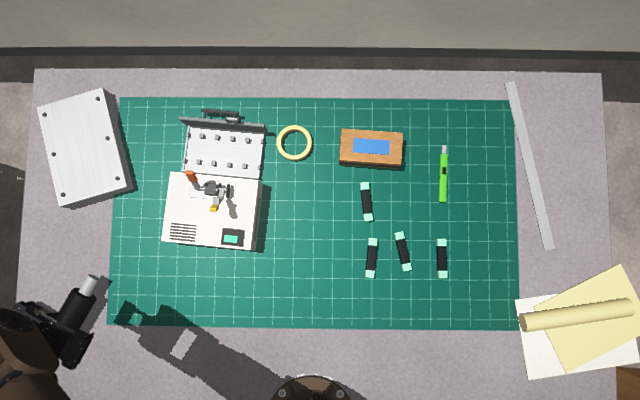

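View pics/wrist0.png

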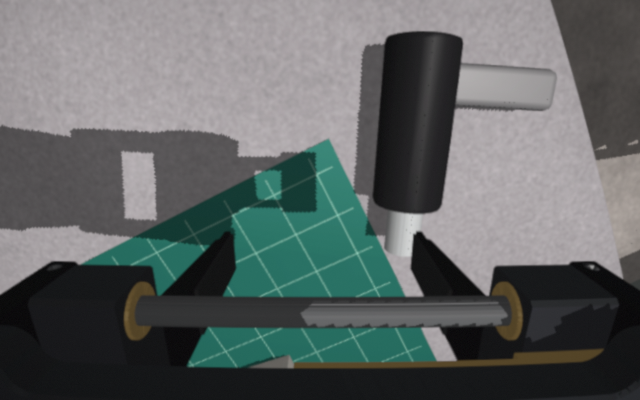

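The side and top views show four mandrels: top pixels (366,202), (372,258), (402,250) and (442,258). The oven is at (213,210) with its front and open tray facing away from the robot. The lever is orange at (190,177) and the tab yellow at (213,208).

```bash
cat > h.py <<'E'
import numpy as np, cv2
from workcell import bot
def ray(p,u,v):
    f=200/np.tan(np.radians(p['vfov']/2))
    K=np.array([[f,0,p['cx']],[0,f,p['cy']],[0,0,1]])
    x=np.array([(u-p['cx'])/f,(v-p['cy'])/f]); y=x.copy()
    for _ in range(20): y=x/(1+p['k1']*(y@y))
    d=p['R'].T@np.array([y[0],y[1],1]); o=-p['R'].T@p['t']
    return o,d/np.linalg.norm(d)
def onz(p,u,v,z):
    o,d=ray(p,u,v); return o+d*(z-o[2])/d[2]
def proj(p,X):
    f=200/np.tan(np.radians(p['vfov']/2)); c=p['R']@np.asarray(X)+p['t']; s=c[:2]/c[2]; s=s*(1+p['k1']*(s@s))
    return np.array([p['cx']+f*s[0],p['cy']+f*s[1]])
def tri(rs):
    A=np.zeros((3,3));b=np.zeros(3)
    for o,d in rs:
        M=np.eye(3)-np.outer(d,d);A+=M;b+=M@o
    X=np.linalg.solve(A,b); return X,[1000*np.linalg.norm((np.eye(3)-np.outer(d,d))@(X-o)) for o,d in rs]
def snap(n,fn):
    p=bot.camera_params(n); im=bot.get_image(n)[:,:,::-1].copy(); cv2.imwrite('pics/'+fn+'.png',im); return p,im
def st():
    s=bot.get_state();print('t',round(s['time_s'],2),'p',np.round(s['eef_pos']*1000,1),'r',np.round(s['eef_rot'],2),'F',np.round(s['force'],1),'gap',round(s['finger_gap']*1000,1),'q',np.round(s['joints'],1));return s
def tool(dx,dy,yaw):
    "world shift (mm) -> tool x,y for tool pointing down at yaw: x_tool=(c,s), y_tool=(s,-c)"
    c,s=np.cos(np.radians(yaw)),np.sin(np.radians(yaw)); return c*dx+s*dy, s*dx-c*dy
def blobs(m,mn=15):
    n,l,stt,c=cv2.connectedComponentsWithStats(m.astype(np.uint8)*255)
    return [(c[i],stt[i,4]) for i in range(1,n) if stt[i,4]>=mn]
E
python3 - <<'E'
from h import *
p=bot.camera_params('top'); im=cv2.imread('pics/top0.png'); hsv=cv2.cvtColor(im,cv2.COLOR_BGR2HSV)
w=bot.camera_params('wrist');print('wristcam',-w['R'].T@w['t'],'topcam',-p['R'].T@p['t'])
m=cv2.inRange(hsv,(65,40,150),(95,160,255))
for c,a in blobs(m,10): print('mint',c.round(1),a,(onz(p,*c,0.024)*1000).round(1))
m=cv2.inRange(hsv,(3,130,120),(14,255,255))
for c,a in blobs(m,6): print('orange',c.round(1),a)
m=cv2.inRange(hsv,(18,150,120),(32,255,255))
for c,a in blobs(m,6): print('yellow',c.round(1),a)
cv2.imwrite('pics/topz.png',cv2.resize(im[85:265,150:310],None,fx=4,fy=4,interpolation=cv2.INTER_CUBIC)[:600])
E
```

```text
wristcam [0.20388309 0.59523777 0.38374914] topcam [ 0.46922446 -0.04434268  1.34308652]
mint [202.5  97. ] 50 [900.9 323.4  24. ]
mint [247.5  97. ] 14 [901.9 193.   24. ]
mint [272.5  97. ] 16 [902.5 120.9  24. ]
mint [227.4 229.6] 25905 [520.2 237.4  24. ]
mint [257.  110.2] 88 [863.1 164.3  24. ]
mint [335.4 107.4] 29 [873.6 -60.2  24. ]
mint [369.6 113.1] 45 [ 857.9 -158.2   24. ]
mint [354.6 120.1] 45 [ 836.9 -115.5   24. ]
mint [393. 108.] 17 [ 873.7 -225.    24. ]
mint [388.  123.3] 35 [ 828.6 -210.6   24. ]
mint [139.8 119.7] 14 [832.5 502.6  24. ]
mint [245.3 118.5] 10 [838.3 197.3  24. ]
mint [409.9 130.1] 18 [ 809.7 -272.9   24. ]
mint [292.5 144.9] 164 [762.6  60.3  24. ]
mint [413.3 145.1] 15 [ 766.3 -282.1   24. ]
mint [433.8 145.1] 16 [ 766.9 -340.3   24. ]
mint [410.  161.6] 23 [ 718.6 -272.4   24. ]
mint [424.8 164.9] 29 [ 709.6 -314.3   24. ]
mint [469.  165.3] 22 [ 710.3 -439.5   24. ]
mint [463. 182.] 22 [ 662.2 -421.5   24. ]
mint [410. 194.] 30 [ 626.6 -271.8   24. ]
mint [485.5 183. ] 14 [ 660.3 -485.1   24. ]
mint [429.9 207.6] 16 [ 588.8 -327.5   24. ]
mint 
[... 889 characters left out ...]
470.  278.7] 21 [ 393.6 -436.4   24. ]
mint [409.5 279. ] 20 [ 390.9 -269.4   24. ]
mint [430.5 278.9] 15 [ 391.7 -327.2   24. ]
mint [409.2 296.9] 59 [ 342.3 -268.2   24. ]
mint [427.5 296. ] 30 [ 345.3 -318.8   24. ]
mint [443.9 298.9] 15 [ 337.8 -363.8   24. ]
mint [450.  306.5] 12 [ 317.5 -380.3   24. ]
mint [430.1 315.2] 17 [ 293.4 -325.4   24. ]
mint [135.8 316.2] 23 [277.7 483.9  24. ]
mint [450.  320.5] 10 [ 279.7 -379.9   24. ]
mint [407.8 319.9] 22 [ 280.3 -264.4   24. ]
mint [499. 319.] 15 [ 284.9 -514.7   24. ]
mint [204.6 325.9] 12 [255.5 291.6  24. ]
mint [237.5 327. ] 18 [254.3 200.9  24. ]
mint [255. 327.] 15 [255.2 152.9  24. ]
orange [190.3 175.7] 70
yellow [213.5 207.7] 40
```

```bash
python3 -c "
import cv2
im=cv2.imread('pics/side0.png');cv2.imwrite('pics/sidez.png',cv2.resize(im[95:215,255:400],None,fx=5,fy=5,interpolation=cv2.INTER_CUBIC))"
```

```text
(no output)
```

View pics/topz.png

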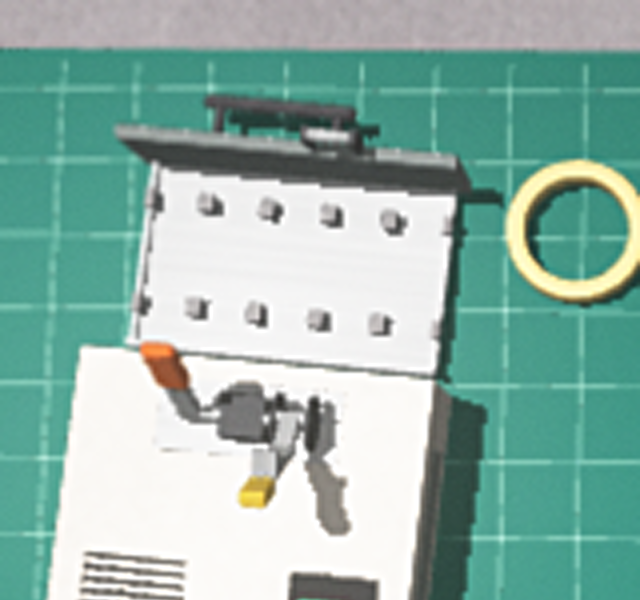

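View pics/sidez.png

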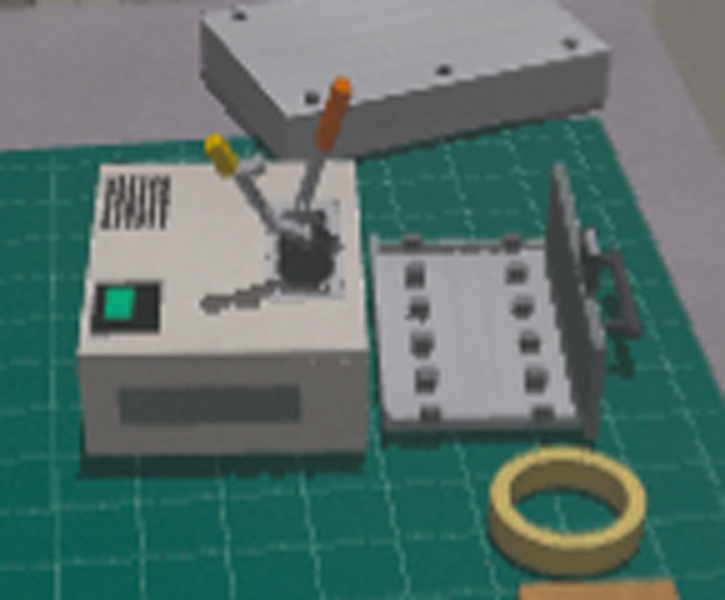

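```bash
python3 - <<'E'
from h import *
p=bot.camera_params('top'); im=cv2.imread('pics/top0.png')
b,g,r=[im[:,:,i].astype(int) for i in range(3)]
for n,(u,v) in enumerate([(366,202),(372,258),(402,250),(442,258)]):
    s=np.s_[v-28:v+28,u-14:u+14]
    print(im[v-16:v+20:6,u])
    m=((r[s]>110)&(g[s]>150))
    pts=[onz(p,c[0]+u-14,c[1]+v-28,0.024) for c,a in blobs(m,20)]
    print(n,[(x*1000).round(1) for x in pts],[a for c,a in blobs(m,20)])
    if len(pts)==2:
        d=pts[0]-pts[1]; print('mid',((pts[0]+pts[1])*500).round(1),'len',np.linalg.norm(d)*1000,'yaw',np.degrees(np.arctan2(d[1],d[0])))
# oven top corners, from zoom
for nm,(U,V),z in [('front-l',(83,347),.085),('front-r',(437,378),.085),('plate l',(117,126),.083),('plate r',(458,157),.083),('keeper',(330,133),.107)]:
    print(nm,(onz(p,150+U/4,85+V/4,z)*1000).round(1))
t=np.array([[(207,205),(268,210),(330,215),(391,221)],[(194,308),(255,314),(317,320),(377,324)]])
for row in t: print([(onz(p,150+a/4,85+c/4,.026)[:2]*1000).round(0).tolist() for a,c in row])
E
```

```text
[[230 247 197]
 [ 56  58  52]
 [ 60  59  54]
 [ 58  61  54]
 [ 61  63  56]
 [234 249 206]]
0 [array([ 649.3, -142.6,   24. ]), array([ 561.5, -153.7,   24. ])] [np.int32(67), np.int32(69)]
mid [ 605.4 -148.1   24. ] len 88.53138463971747 yaw 7.175481998648055
[[231 247 201]
 [ 58  58  52]
 [ 58  59  53]
 [ 55  57  49]
 [ 57  59  50]
 [233 250 197]]
1 [array([ 493.1, -166.2,   24. ]), array([ 404.7, -158.8,   24. ])] [np.int32(68), np.int32(71)]
mid [ 448.9 -162.5   24. ] len 88.7270147664434 yaw -4.755327845257878
[[230 250 193]
 [ 43  44  38]
 [ 55  55  45]
 [ 53  55  48]
 [ 55  57  49]
 [157 188 129]]
2 [array([ 511. , -240.9,   24. ]), array([ 424.7, -260.9,   24. ])] [np.int32(68), np.int32(67)]
mid [ 467.9 -250.9   24. ] len 88.61845986074509 yaw 13.017896909736653
[[222 242 185]
 [ 45  48  41]
 [ 48  50  43]
 [ 48  50  42]
 [ 47  49  42]
 [226 247 189]]
3 [array([ 493.3, -358.5,   24. ]), array([ 405.8, -360.3,   24. ])] [np.int32(69), np.int32(65)]
mid [ 449.6 -359.4   24. ] len 87.52959056494436 yaw 1.1872136311943833
front-l [671.9 383.9  85. ]
front-r [653.5 143.   85. ]
plate l [826.  368.8  83. ]
plate r [806.2 133.4  83. ]
keeper [815.5 216.6 107. ]
[[785.0, 320.0], [782.0, 276.0], [778.0, 231.0], [774.0, 188.0]]
[[710.0, 326.0], [706.0, 282.0], [703.0, 238.0], [700.0, 195.0]]
```

The mandrels and tray are located coarsely: tray middle is about (742,257) mm and oven yaw about 175.4°. Next I move over the tray, with the camera on its outer side, to refine this.

```bash
python3 -m handwheel '[[[-20,120,-28],30],[[-40,250,-28],60],[[-60,380,-28],90],[[-84,504,-28],120],[[-84,504,-28],158],[[-84,504,-28],158],[[-84,504,-28],158],[[-84,504,-28],158],[[-84,504,-28],158],[[-84,504,-28],158],[[-84,504,-28],158],[[-84,504,-28],158],[[-84,504,-28],158],[[-84,504,-28],158],[[-84,504,-28],158],[[-84,504,-28],158]]' 0; python3 - <<'E'
from h import *
st(); p,im=snap('wrist','w1'); np.save('w1.npy',p,allow_pickle=True)
E
```

```text
time_s: 2.15
eef_pos: [0.692, 0.2604, 0.3199]
eef_rot: [180.0, -0.0, -94.3]
force: [0.5, 0.2, 0.8]
finger_gap: 0.0949
t 2.15 p [692.  260.4 319.9] r [ 1.7997e+02 -1.0000e-02 -9.4350e+01] F [0.5 0.2 0.8] gap 94.9 q [ 15.5  36.9  68.7   0.   74.4 109.9]
```

View pics/w1.png

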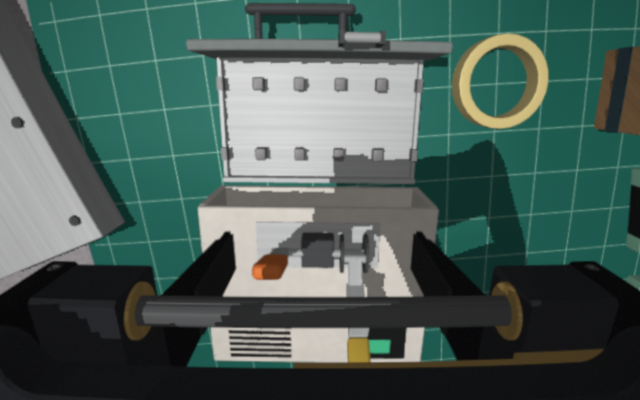

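The tray, teeth and keeper are visible. Tooth rows are at v≈85 and 154, and the tray spans u=222–418. I'll zoom in to measure them.

```bash
python3 -c "
import cv2
im=cv2.imread('pics/w1.png');cv2.imwrite('pics/w1z.png',cv2.resize(im[0:200,185:455],None,fx=2.96,fy=2.96,interpolation=cv2.INTER_CUBIC))"
```

```text
(no output)
```

View pics/w1z.png

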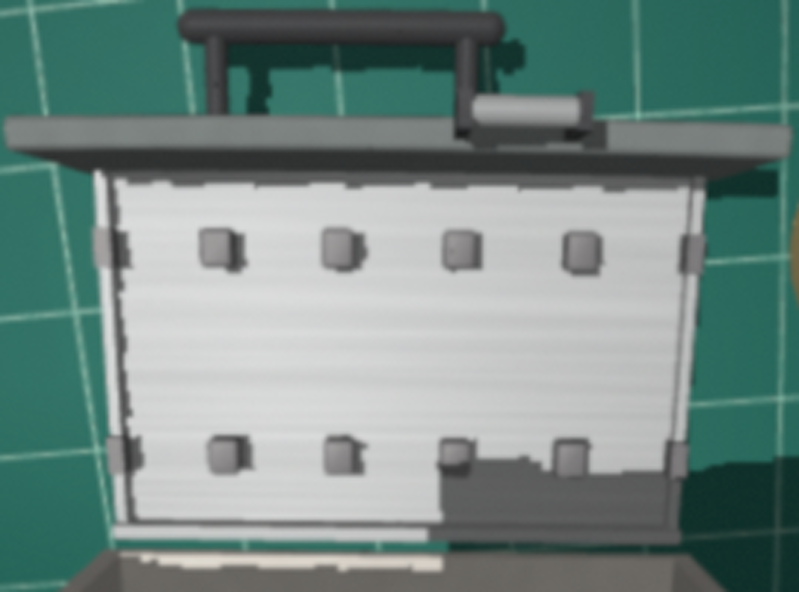

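```bash
python3 - <<'E'
from h import *
p=np.load('w1.npy',allow_pickle=True).item()
f=2.96
def P(U,V,z): return onz(p,185+U/f-.3,V/f-.3,z)*1000
T=[P(*q,.026)[:2] for q in [(215,246),(340,248),(459,249),(581,250),(223,454),(339,454),(456,453),(570,457)]]
for t in T: print(t.round(1))
M=np.array([(-38,y) for y in(-66,-22,22,66)]+[(38,y) for y in(-66,-22,22,66)],float)
T=np.array(T); A,_=cv2.estimateAffinePartial2D(M,T,method=cv2.LMEDS)
mc=M.mean(0);tc=T.mean(0);U,S,Vt=np.linalg.svd((M-mc).T@(T-tc));R=Vt.T@U.T
print('R',R,'det',np.linalg.det(R),'mid',tc,'yaw',np.degrees(np.arctan2(R[1,0],R[0,0])),'res',((R@(M-mc).T).T+tc-T).round(1).tolist(),A)
print('slots',[(tc+R@np.array([0,y])).round(1).tolist() for y in(-88,-44,0,44,88)])
a,b=P(473,107,.107),P(580,109,.107);print('keeper',a,b,(a+b)/2, np.linalg.norm(a-b))
print('plate top outer',P(5,118,.083),P(790,127,.083))
w,im=snap('wrist','w1b') if 0 else (None,None)
t=bot.camera_params('top'); im=cv2.imread('pics/w1.png'); hsv=cv2.cvtColor(im,cv2.COLOR_BGR2HSV)
s0=bot.camera_params('side')
print(tri([ray(t,190.3,175.7),ray(s0,255+338/5,95+105/5)]), 'lever grip')
print(tri([ray(t,213.5,207.7),ray(s0,255+220/5,95+154/5)]), 'tab')
E
```

```text
[788.4 322. ]
[784.1 277.3]
[780.6 234.9]
[777.1 191.2]
[713.4 328.3]
[710.  284.6]
[707.1 240.6]
[702.4 197.8]
R [[-0.99635666 -0.08528432]
 [ 0.08528432 -0.99635666]] det 1.000000000000001 mid [745.38910347 259.58187429] yaw 175.1076253867984 res [[0.4, 0.1], [1.0, 0.9], [0.8, -0.4], [0.5, -0.6], [-0.3, 0.3], [-0.6, 0.1], [-1.4, 0.3], [-0.5, -0.7]] [[-9.84960973e-01 -8.43089323e-02  7.45389107e+02]
 [ 8.43089323e-02 -9.84960973e-01  2.59581871e+02]]
slots [[752.9, 347.3], [749.1, 303.4], [745.4, 259.6], [741.6, 215.7], [737.9, 171.9]]
keeper [816.03893333 232.55085121 107.        ] [813.48964975 203.22017666 107.        ] [814.76429154 217.88551393 107.        ] 29.441251948556914
plate top outer [828.2763552  370.46273111  83.        ] [807.87000766 136.32360444  83.        ]
(array([0.65116004, 0.30305438, 0.17569881]), [np.float64(3.3228811704861774), np.float64(3.3228811704862258)]) lever grip
(array([0.56871301, 0.24056201, 0.17949502]), [np.float64(0.8849350043365567), np.float64(0.8849350043363345)]) tab
```

```bash
cat >> h.py <<'E'
def go(x,y,z,yaw):
    s=st(); p=s['eef_pos']*1000; y0=s['eef_rot'][2]; a,b=tool(x-p[0],y-p[1],y0)
    t=(y0-yaw+180)%360-180
    print('SHIFT',round(a,1),round(b,1),round(p[2]-z,1),'TURN',round(t,1))
def mand(im=None,p=None,roi=(150,240,330,520),z=.024):
    "mandrels from top picture: pairs of mint ends"
    if im is None: p,im=snap('top','topm')
    b,g,r=[im[:,:,i].astype(int) for i in range(3)]
    m=((r>110)&(g>150)&(g-r>15)); m2=np.zeros_like(m); m2[roi[0]:320,roi[2]:roi[3]]=m[roi[0]:320,roi[2]:roi[3]]
    e=[(onz(p,*c,z)*1000) for c,a in blobs(m2,35) if a<110]
    for i in range(len(e)):
        for j in range(i):
            d=e[i]-e[j]; L=np.linalg.norm(d)
            if 80<L<97:
                if d[0]<0:d=-d
                print('mandrel',((e[i]+e[j])/2).round(1)[:2],'yaw',round(np.degrees(np.arctan2(d[1],d[0])),1),'L',L.round(1))
E
python3 - <<'E'
from h import *
mand(); go(605.4,-148.1,150,-82.8)
E
```

```text
mandrel [ 605.5 -148.1] yaw 7.1 L 88.4
mandrel [ 467.9 -250.9] yaw 13.0 L 88.6
mandrel [ 448.8 -162.4] yaw -4.8 L 88.9
mandrel [ 449.6 -359.5] yaw 1.3 L 87.6
t 2.25 p [691.9 260.5 320. ] r [179.98  -0.   -94.22] F [-0.3  0.2 -0.4] gap 95.3 q [ 15.5  36.9  68.7   0.   74.5 109.7]
SHIFT 413.8 56.2 170.0 TURN -11.4
```

```bash
python3 -m handwheel '[[[60,8,0],0],[[120,16,20],-4],[[180,25,50],-8],[[240,33,90],-11.4],[[300,41,130],-11.4],[[360,49,150],-11.4],[[413.8,56.2,170],-11.4],[[413.8,56.2,170],-11.4],[[413.8,56.2,205],-11.4],[[413.8,56.2,230],-11.4],[[413.8,56.2,237],-11.4],[[413.8,56.2,237],-11.4]]' 0.37 30; python3 -m handwheel '[[[0,0,0],0],[[0,0,0],0],[[0,0,0],0],[[0,0,0],0],[[0,0,0],0],[[0,0,0],0]]' 1 30;  python3 - <<'E'
from h import *
st();snap('wrist','w2');go(745,259,180,-94.9)
E
```

```text
time_s: 3.75
eef_pos: [0.6046, -0.1474, 0.0836]
eef_rot: [-180.0, 0.0, -82.9]
force: [0.4, -0.4, 0.2]
finger_gap: 0.0601
time_s: 4.5
eef_pos: [0.6043, -0.1478, 0.0834]
eef_rot: [-180.0, -0.0, -83.0]
force: [-0.9, -0.4, 2.9]
finger_gap: 0.0241
t 4.5 p [ 604.3 -147.8   83.4] r [-179.98   -0.    -83.  ] F [-0.9 -0.4  2.9] gap 24.1 q [-19.8  42.8  99.1   0.   38.1  63.2]
t 4.55 p [ 604.3 -147.8   83.4] r [-179.99   -0.    -83.  ] F [-0.6 -0.4  3.5] gap 23.9 q [-19.8  42.8  99.1   0.   38.1  63.2]
SHIFT -386.6 -189.3 -96.6 TURN 11.9
```

View pics/w2.png

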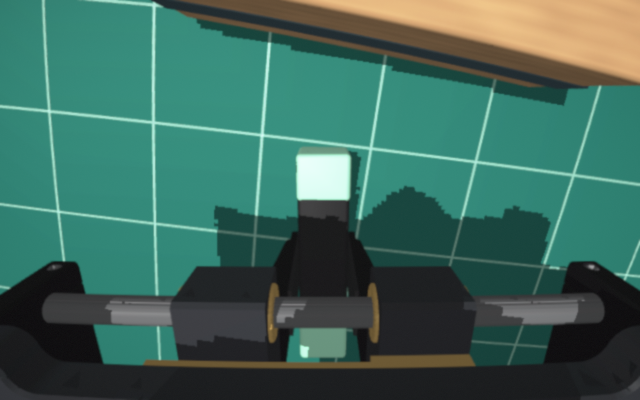

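```bash
python3 -m handwheel '[[[0,0,-30],0],[[0,0,-70],0],[[-40,-30,-96],0],[[-85,-60,-96],2],[[-130,-90,-96],5],[[-175,-115,-96],8],[[-220,-140,-96],11.9],[[-265,-160,-96],11.9],[[-310,-178,-96],11.9],[[-355,-190,-96],11.9],[[-395,-197.8,-96],11.9],[[-429.7,-197.8,-96],11.9],[[-429.7,-197.8,-96],11.9],[[-429.7,-197.8,-96],11.9]]';  python3 - <<'E'
from h import *
st();snap('wrist','w3');snap('side','s3');go(748.3,302.8,98,-94.9)
E
```

```text
time_s: 6.3
eef_pos: [0.7481, 0.3023, 0.1787]
eef_rot: [180.0, -0.0, -94.9]
force: [0.1, 0.1, -0.4]
finger_gap: 0.0242
t 6.3 p [748.1 302.3 178.7] r [ 1.7996e+02 -3.0000e-02 -9.4900e+01] F [ 0.1  0.1 -0.4] gap 24.2 q [ 17.3  49.4  64.4  -0.   66.2 112.2]
t 6.4 p [748.4 301.6 179.1] r [ 1.7999e+02 -1.0000e-02 -9.4970e+01] F [-0.4 -0.1 -1.2] gap 23.9 q [ 17.3  49.4  64.4  -0.   66.2 112.2]
SHIFT -1.2 0.2 81.1 TURN -0.1
```

View pics/w3.png

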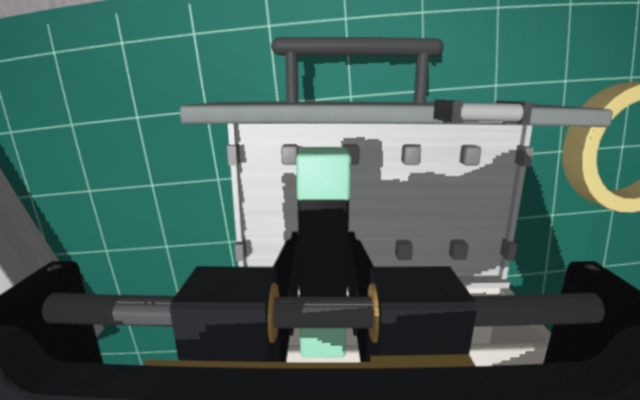

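View pics/s3.png

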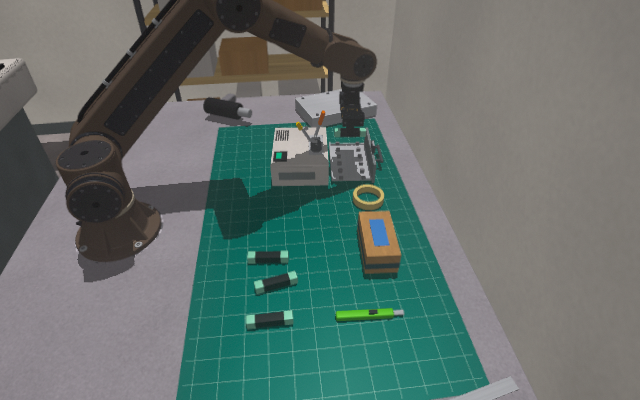

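```bash
python3 - <<'E'
from h import *
p=bot.camera_params('wrist'); s=bot.get_state(); P=s['eef_pos']*1000;yw=s['eef_rot'][2]
im=cv2.imread('pics/w3.png');cv2.imwrite('pics/w3z.png',cv2.resize(im[95:275,215:545],None,fx=2.4,fy=2.4,interpolation=cv2.INTER_CUBIC))
for q in [(290,154),(350.5,154),(411,154),(471,154)]:
    X=onz(p,*q,.026)*1000; print(X.round(1),np.round(tool(X[0]-P[0],X[1]-P[1],yw),1))
for q in [(299,176),(351,176)]:
    X=onz(p,*q,.118)*1000; print(X.round(1),np.round(tool(X[0]-P[0],X[1]-P[1],yw),1))
E
```

```text
[789.2 320.6  26. ] [-22.4 -39. ]
[785.5 277.8  26. ] [ 20.5 -39. ]
[781.9 234.9  26. ] [ 63.6 -39.1]
[778.4 191.6  26. ] [107.  -39.4]
[793.6 307.6 118. ] [ -9.9 -44.5]
[791.6 284.3 118. ] [ 13.5 -44.5]
```

View pics/w3z.png

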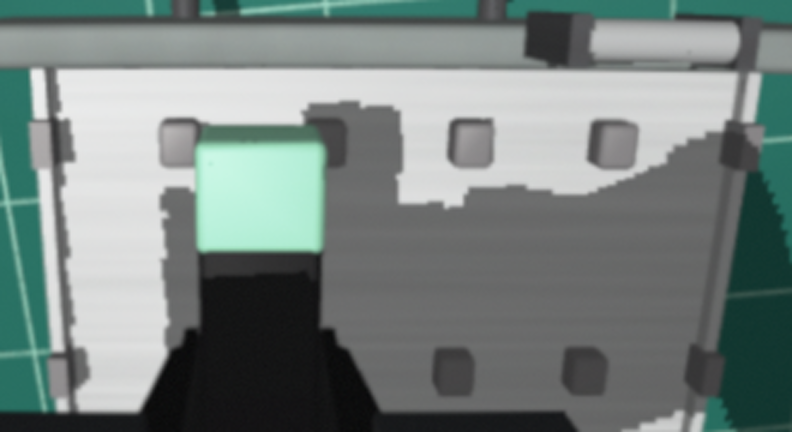

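```bash
python3 -m handwheel '[[[-2,0,0],0],[[-2,0,35],0],[[-2,0,62],0],[[-2,0,75],0],[[-2,0,81],0],[[-2,0,81],0]]'; python3 -m handwheel '[[[0,0,0],0],[[0,0,0],0],[[0,0,-40],0],[[0,0,-100],0],[[0,0,-120],0]]' 0.64;  python3 - <<'E'
from h import *
st();snap('wrist','w4');mand()
E
```

```text
time_s: 7.15
eef_pos: [0.7486, 0.3048, 0.0988]
eef_rot: [-180.0, 0.0, -94.9]
force: [-0.8, 0.1, -0.6]
finger_gap: 0.0238
time_s: 7.78
eef_pos: [0.7491, 0.3052, 0.2236]
eef_rot: [-179.6, 0.2, -94.9]
force: [-0.7, -0.3, 0.2]
finger_gap: 0.0343
t 7.78 p [749.1 305.2 223.6] r [-1.7964e+02  1.5000e-01 -9.4890e+01] F [-0.7 -0.3  0.2] gap 34.3 q [ 17.5  47.3  62.    0.   70.3 112.4]
mandrel [ 467.9 -250.7] yaw 13.1 L 89.0
mandrel [ 448.9 -162.6] yaw -4.8 L 88.7
mandrel [ 449.5 -359.6] yaw 1.4 L 87.7
```

View pics/w4.png

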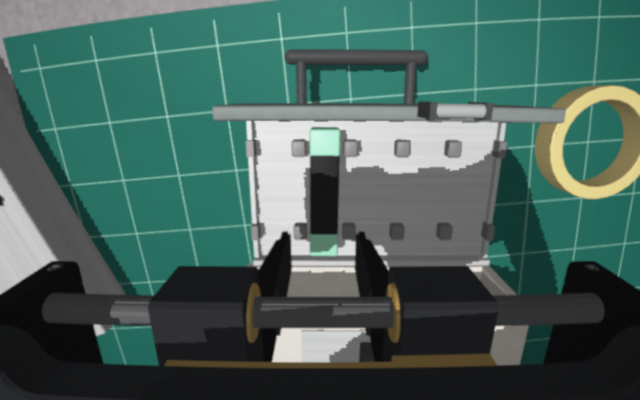

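```bash
python3 - <<'E'
from h import *
go(448.9,-162.6,150,-94.8)
E
```

```text
t 7.88 p [748.8 305.  221.6] r [-1.7974e+02  1.1000e-01 -9.4900e+01] F [-0.1 -0.1 -0.5] gap 34.6 q [ 17.5  47.4  62.1   0.   70.2 112.4]
SHIFT 491.5 258.9 71.6 TURN -0.1
```

```bash
python3 -m handwheel '[[[60,5,0],0],[[120,10,0],0],[[180,30,0],0],[[235,60,0],0],[[290,90,0],0],[[345,125,20],0],[[395,165,40],0],[[440,205,55],0],[[475,240,65],0],[[491.5,258.9,68],0],[[491.5,258.9,70],0],[[491.5,258.9,105],0],[[491.5,258.9,128],0],[[491.5,258.9,135],0],[[491.5,258.9,135],0],[[491.5,258.9,135],0]]' 0.37; python3 -m handwheel '[[[0,0,0],0],[[0,0,0],0],[[0,0,0],0],[[0,0,0],0],[[0,0,0],0]]' 1 30;  python3 - <<'E'
from h import *
snap('wrist','w5');go(744.9,260.9,178,-94.9)
E
```

```text
time_s: 9.88
eef_pos: [0.4488, -0.1626, 0.0838]
eef_rot: [-179.9, -0.0, -94.9]
force: [-0.2, -0.6, -0.2]
finger_gap: 0.0602
time_s: 10.5
eef_pos: [0.4484, -0.1628, 0.0833]
eef_rot: [-180.0, 0.0, -94.9]
force: [0.4, -0.6, 2.0]
finger_gap: 0.0239
t 10.55 p [ 448.4 -162.8   83.3] r [-179.99    0.    -94.9 ] F [-0.5  0.2  1.6] gap 23.8 q [-27.9  36.1 120.1   0.   23.8  67. ]
SHIFT -447.5 -259.2 -94.7 TURN -0.0
```

View pics/w5.png

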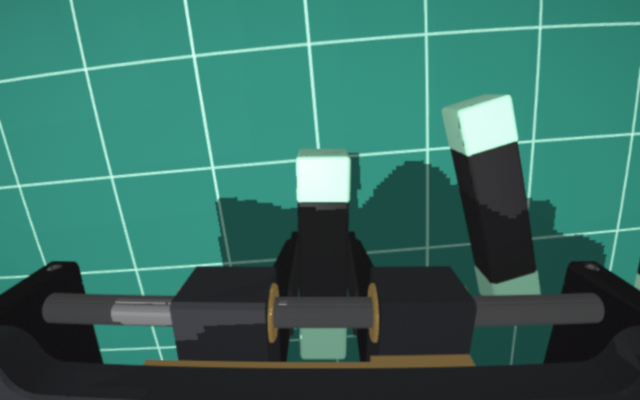

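```bash
python3 -m handwheel '[[[0,0,-30],0],[[-10,-20,-70],0],[[-40,-60,-95],0],[[-75,-100,-95],0],[[-110,-140,-95],0],[[-150,-180,-95],0],[[-190,-215,-95],0],[[-235,-245,-95],0],[[-285,-259,-95],0],[[-335,-259,-95],0],[[-385,-259,-95],0],[[-425,-259,-95],0],[[-447.5,-259.2,-95],0],[[-447.5,-259.2,-95],0],[[-447.5,-259.2,-95],0]]';  python3 - <<'E'
from h import *
snap('wrist','w6');go(744.9,260.9,98,-94.9)
E
```

```text
time_s: 12.42
eef_pos: [0.745, 0.2596, 0.178]
eef_rot: [180.0, -0.0, -95.0]
force: [-0.4, -0.1, -1.4]
finger_gap: 0.0238
t 12.47 p [745.1 259.3 178.2] r [ 1.7998e+02 -1.0000e-02 -9.4980e+01] F [-0.5  0.3 -1.8] gap 23.9 q [ 14.4  47.9  68.   -0.   64.2 109.4]
SHIFT -1.6 0.3 80.2 TURN -0.1
```

View pics/w6.png

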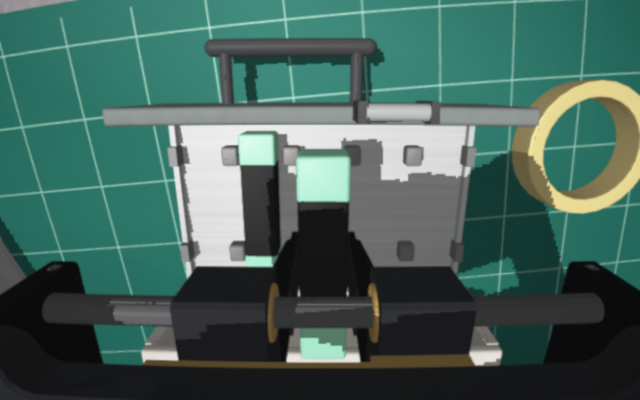

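```bash
python3 -m handwheel '[[[-1.6,0,0],0],[[-1.6,0,35],0],[[-1.6,0,62],0],[[-1.6,0,75],0],[[-1.6,0,80],0],[[-1.6,0,80],0]]'; python3 -m handwheel '[[[0,0,0],0],[[0,0,0],0],[[0,0,-40],0],[[0,0,-100],0],[[0,0,-120],0]]' 0.64;  python3 - <<'E'
from h import *
snap('wrist','w7');mand();go(467.9,-250.8,83,-76.9)
E
```

```text
time_s: 13.22
eef_pos: [0.7453, 0.2625, 0.0989]
eef_rot: [-180.0, 0.0, -94.9]
force: [-0.7, -0.1, -0.5]
finger_gap: 0.0239
time_s: 13.85
eef_pos: [0.7459, 0.2628, 0.2235]
eef_rot: [-179.6, 0.1, -94.9]
force: [-0.6, -0.1, -0.8]
finger_gap: 0.0343
mandrel [ 467.9 -250.8] yaw 13.1 L 88.6
mandrel [ 449.5 -359.6] yaw 1.4 L 87.7
t 13.95 p [745.5 262.7 221.5] r [-1.7974e+02  1.0000e-01 -9.4900e+01] F [0.2 0.3 0. ] gap 34.5 q [ 14.6  45.7  65.8   0.   68.2 109.5]
SHIFT 535.4 232.8 138.5 TURN -18.0
```

View pics/w7.png

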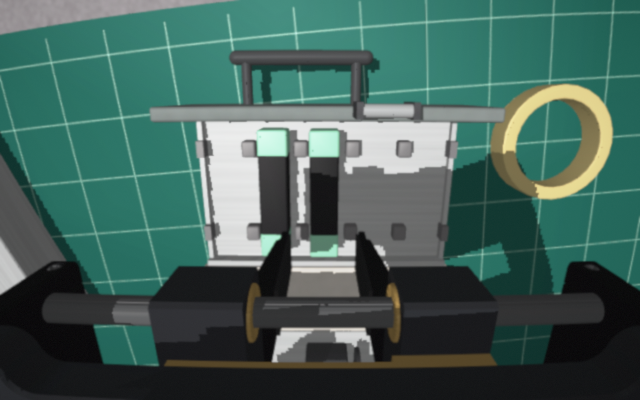

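```bash
python3 -m handwheel '[[[60,5,0],0],[[120,10,0],0],[[180,25,0],0],[[235,45,0],0],[[290,70,0],-4],[[345,100,20],-8],[[395,135,40],-12],[[440,165,50],-18],[[485,195,60],-18],[[520,220,65],-18],[[535.4,232.8,70],-18],[[535.4,232.8,75],-18],[[535.4,232.8,105],-18],[[535.4,232.8,128],-18],[[535.4,232.8,135],-18],[[535.4,232.8,135],-18],[[535.4,232.8,135],-18]]' 0.37; python3 -m handwheel '[[[0,0,0],0],[[0,0,0],0],[[0,0,0],0],[[0,0,0],0],[[0,0,0],0]]' 1 30;  python3 - <<'E'
from h import *
go(741.1,217.1,178,-94.9)
E
```

```text
time_s: 16.08
eef_pos: [0.4678, -0.2508, 0.0839]
eef_rot: [-180.0, -0.0, -76.9]
force: [0.2, -0.2, -0.4]
finger_gap: 0.0602
time_s: 16.7
eef_pos: [0.4673, -0.251, 0.0833]
eef_rot: [-180.0, 0.0, -76.9]
force: [-1.5, 0.5, 1.5]
finger_gap: 0.0238
t 16.7 p [ 467.3 -251.    83.3] r [-180.      0.    -76.91] F [-1.5  0.5  1.5] gap 23.8 q [-35.4  38.3 112.5   0.   29.2  41.5]
SHIFT -393.9 -372.7 -94.7 TURN 18.0
```

```bash
python3 -m handwheel '[[[0,0,-30],0],[[-15,-20,-70],0],[[-45,-55,-95],0],[[-80,-95,-95],2],[[-115,-135,-95],4],[[-150,-172,-95],8],[[-190,-210,-95],12],[[-230,-245,-95],18],[[-270,-280,-95],18],[[-310,-312,-95],18],[[-345,-340,-95],18],[[-375,-362,-95],18],[[-393.9,-372.7,-95],18],[[-393.9,-372.7,-95],18],[[-393.9,-372.7,-95],18]]';  python3 - <<'E'
from h import *
snap('wrist','w8');go(741.1,217.1,98,-94.9)
E
```

```text
time_s: 18.58
eef_pos: [0.7408, 0.216, 0.1781]
eef_rot: [180.0, -0.0, -94.9]
force: [-0.8, 0.0, -1.1]
finger_gap: 0.0235
t 18.62 p [740.9 215.8 178.3] r [ 1.7998e+02 -1.0000e-02 -9.4960e+01] F [-0.1  0.2 -1.1] gap 23.8 q [ 11.3  46.4  71.3  -0.   62.4 106.3]
SHIFT -1.4 -0.1 80.3 TURN -0.1
```

View pics/w8.png

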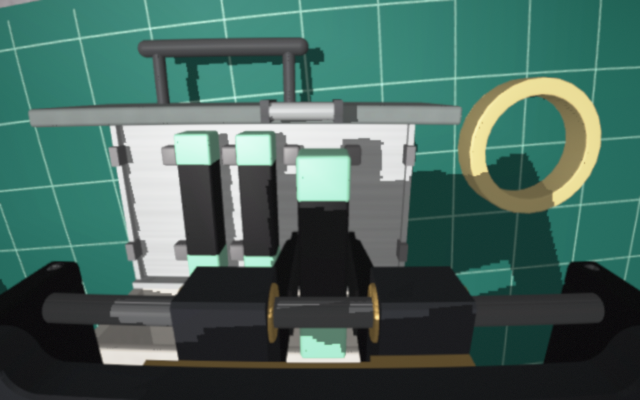

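```bash
python3 -m handwheel '[[[0,0,0],0],[[0,0,35],0],[[0,0,62],0],[[0,0,75],0],[[0,0,80],0],[[0,0,80],0]]'; python3 -m handwheel '[[[0,0,0],0],[[0,0,0],0],[[0,0,-40],0],[[0,0,-100],0],[[0,0,-120],0]]' 0.64;  python3 - <<'E'
from h import *
snap('wrist','w9');mand();go(449.5,-359.6,86,-88.6)
E
```

```text
time_s: 19.38
eef_pos: [0.7413, 0.217, 0.0989]
eef_rot: [-180.0, 0.0, -94.9]
force: [-0.0, -0.3, -0.7]
finger_gap: 0.0242
time_s: 20.0
eef_pos: [0.7419, 0.2174, 0.2233]
eef_rot: [-179.6, 0.1, -94.9]
force: [0.5, -1.1, -0.4]
finger_gap: 0.0343
mandrel [ 449.5 -359.6] yaw 1.4 L 87.7
t 20.1 p [741.6 217.3 221.4] r [-1.7974e+02  8.0000e-02 -9.4900e+01] F [ 0.1  0.4 -0.1] gap 34.7 q [ 11.4  44.1  69.2   0.   66.4 106.3]
SHIFT 599.7 241.7 135.4 TURN -6.3
```

View pics/w9.png

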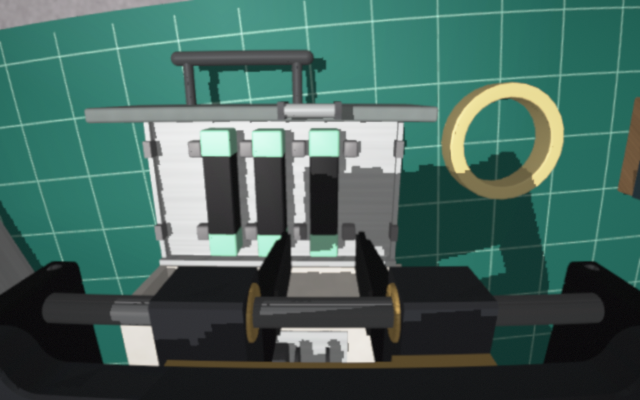

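```bash
python3 -m handwheel '[[[60,5,0],0],[[120,10,0],0],[[180,20,0],0],[[240,40,0],0],[[300,65,0],-2],[[355,95,20],-4],[[410,128,40],-6.3],[[460,160,50],-6.3],[[510,190,60],-6.3],[[555,215,65],-6.3],[[585,234,70],-6.3],[[599.7,241.7,75],-6.3],[[599.7,241.7,105],-6.3],[[599.7,241.7,125],-6.3],[[599.7,241.7,132],-6.3],[[599.7,241.7,132],-6.3],[[599.7,241.7,132],-6.3]]' 0.37; python3 -m handwheel '[[[0,0,0],0],[[0,0,0],0],[[0,0,0],0],[[0,0,0],0],[[0,0,0],0]]' 1 35;  python3 - <<'E'
from h import *
go(737.4,173.3,181,-94.9)
E
```

```text
time_s: 22.22
eef_pos: [0.4494, -0.3597, 0.0868]
eef_rot: [-180.0, -0.0, -88.6]
force: [0.9, -0.2, 0.9]
finger_gap: 0.06
time_s: 22.85
eef_pos: [0.449, -0.3598, 0.0862]
eef_rot: [-180.0, 0.0, -88.6]
force: [0.3, 0.1, 1.2]
finger_gap: 0.0241
t 22.85 p [ 449.  -359.8   86.2] r [-180.     0.   -88.6] F [0.3 0.1 1.2] gap 24.1 q [-45.3  40.1 106.    0.   33.9  43.3]
SHIFT -525.9 -301.3 -94.8 TURN 6.3
```

```bash
python3 -m handwheel '[[[0,0,-30],0],[[-15,-15,-70],0],[[-50,-35,-95],0],[[-95,-62,-95],0],[[-140,-90,-95],2],[[-185,-118,-95],4],[[-230,-145,-95],6.3],[[-275,-172,-95],6.3],[[-320,-200,-95],6.3],[[-365,-228,-95],6.3],[[-410,-255,-95],6.3],[[-455,-278,-95],6.3],[[-495,-295,-95],6.3],[[-525.9,-301.3,-95],6.3],[[-525.9,-301.3,-95],6.3],[[-525.9,-301.3,-95],6.3]]';  python3 - <<'E'
from h import *
snap('wrist','w10');go(737.4,173.3,101,-94.9)
E
```

```text
time_s: 24.85
eef_pos: [0.7371, 0.1728, 0.1809]
eef_rot: [180.0, -0.0, -94.9]
force: [-0.2, -0.1, -1.4]
finger_gap: 0.0236
t 24.9 p [737.2 172.4 181.1] r [ 1.7997e+02 -1.0000e-02 -9.4940e+01] F [ 0.2 -0.6 -1.2] gap 24.0 q [  8.2  45.   73.8  -0.   61.2 103.1]
SHIFT -0.9 -0.1 80.1 TURN -0.0
```

View pics/w10.png

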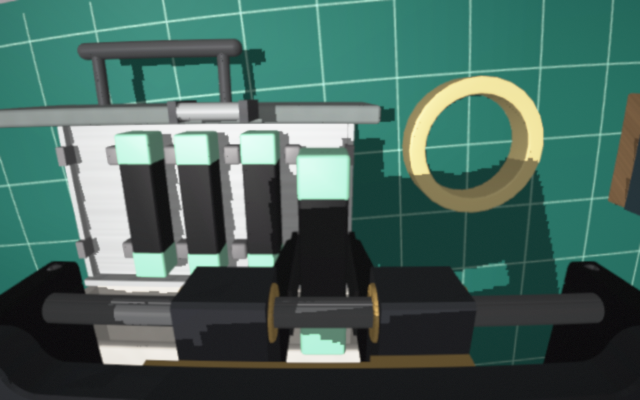

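```bash
python3 -m handwheel '[[[0,0,0],0],[[0,0,35],0],[[0,0,62],0],[[0,0,75],0],[[0,0,80],0],[[0,0,80],0]]'; python3 -m handwheel '[[[0,0,0],0],[[0,0,0],0],[[0,0,-40],0],[[0,0,-100],0],[[0,0,-120],0],[[0,0,-120],0]]' 0.64;  python3 - <<'E'
from h import *
snap('wrist','w11');mand();st()
E
```

```text
time_s: 25.65
eef_pos: [0.7377, 0.1732, 0.1019]
eef_rot: [-180.0, 0.0, -94.9]
force: [-0.4, 0.4, -0.8]
finger_gap: 0.0239
time_s: 26.4
eef_pos: [0.7376, 0.1734, 0.2229]
eef_rot: [-179.8, 0.0, -94.9]
force: [-0.3, 0.4, -0.2]
finger_gap: 0.0342
t 26.5 p [736.8 173.3 219.6] r [ 1.7988e+02 -3.0000e-02 -9.4900e+01] F [-0.1 -0.2  0.1] gap 34.4 q [  8.2  43.   72.    0.   65.2 103.1]
```

View pics/w11.png

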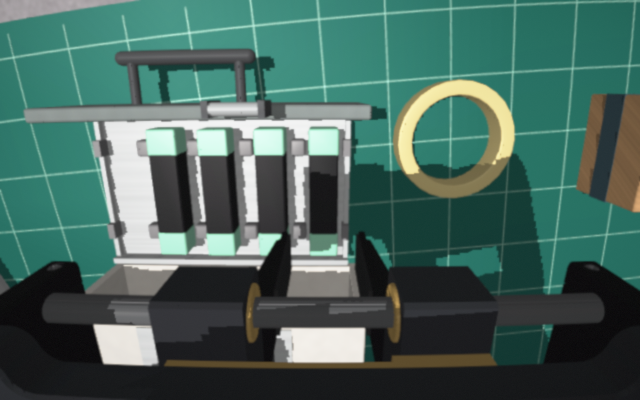

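View pics/topm.png

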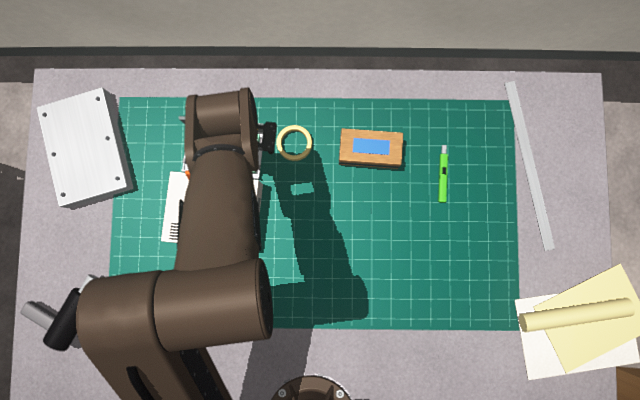

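All four mandrels lie flat in their own slots: mint ends at v≈140 and 243, teeth on both sides of each. Next I push the tray shut on the front plate. I'll push off to the +y side so the gripper body clears the lever.

```bash
python3 -m handwheel '[[[-13,-50,0],0],[[-13,-100.5,0],0],[[-13,-100.5,0],0],[[-13,-100.5,40],0],[[-13,-100.5,75],0],[[-13,-100.5,88],0],[[-13,-100.5,88],0],[[-13,-100.5,88],0]]' 1 20;  python3 - <<'E'
from h import *
snap('wrist','w12');snap('side','s12');st()
im=cv2.imread('pics/s12.png');cv2.imwrite('pics/s12z.png',cv2.resize(im[65:215,255:415],None,fx=4,fy=4,interpolation=cv2.INTER_CUBIC))
E
```

```text
time_s: 27.5
eef_pos: [0.839, 0.1778, 0.135]
eef_rot: [-179.9, 0.0, -94.9]
force: [-0.1, 0.5, 0.7]
finger_gap: 0.0003
t 27.6 p [839.  177.8 135.1] r [-1.7987e+02  3.0000e-02 -9.4900e+01] F [-0.6 -0.1  0. ] gap 0.2 q [  7.6  56.4  55.3   0.   68.1 102.5]
```

View pics/w12.png

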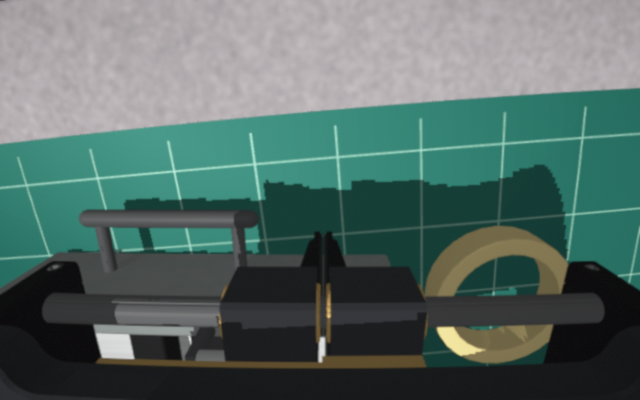

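View pics/s12z.png

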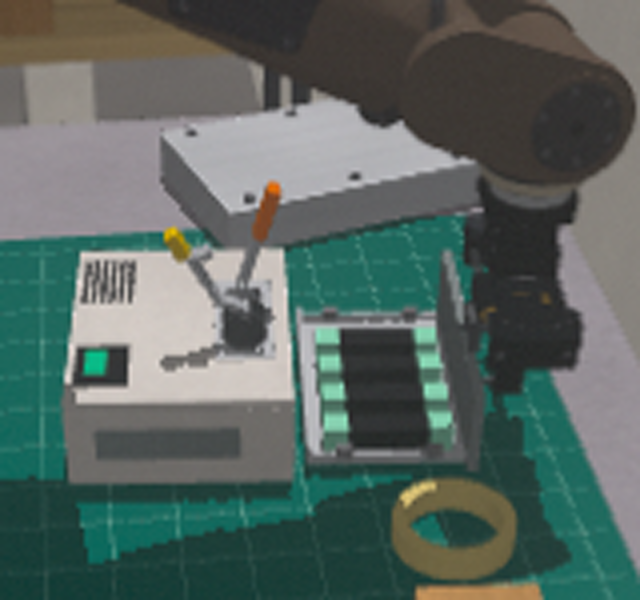

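```bash
python3 -m handwheel '[[[0,6,0],0],[[0,12,0],0],[[0,18,0],0],[[0,25,0],0],[[0,35,0],0],[[0,45,0],0],[[0,57,0],0],[[0,69,0],0],[[0,81,0],0],[[0,93,0],0],[[0,105,0],0],[[0,117,0],0],[[0,127,0],0],[[0,135,0],0],[[0,140,0],0],[[0,145,0],0],[[0,145,0],0]]';  python3 - <<'E'
from h import *
snap('side','s13');st()
im=cv2.imread('pics/s13.png');cv2.imwrite('pics/s13z.png',cv2.resize(im[65:215,255:415],None,fx=4,fy=4,interpolation=cv2.INTER_CUBIC))
E
```

```text
time_s: 29.72
eef_pos: [0.6936, 0.1901, 0.133]
eef_rot: [179.9, -0.0, -94.9]
force: [-0.3, 0.1, -0.1]
finger_gap: 0.0003
t 29.77 p [693.8 190.  133. ] r [ 1.7993e+02 -2.0000e-02 -9.4900e+01] F [ 0.6 -0.4  0.2] gap 0.3 q [ 10.1  45.1  82.2  -0.   52.7 105. ]
```

View pics/s13z.png

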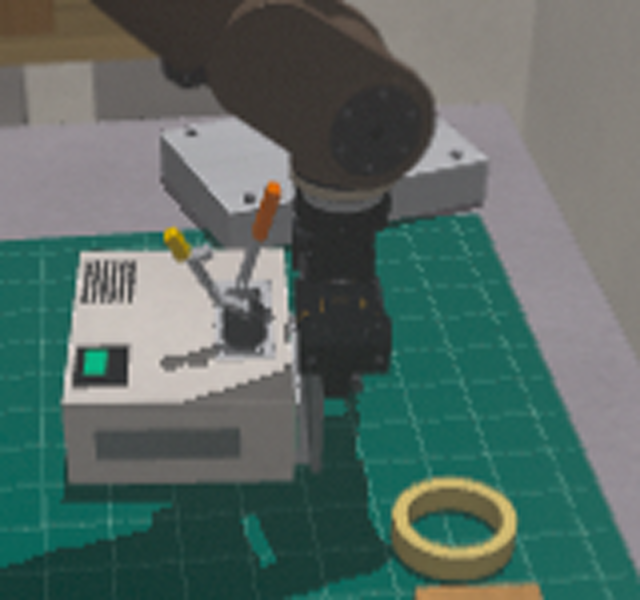

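```bash
python3 -m handwheel '[[[0,3,0],0],[[0,6,0],0],[[0,8,0],0],[[0,8,0],0]]';  python3 -m handwheel '[[[0,1.5,0],0],[[0,3,0],0],[[0,3,0],0]]'; python3 - <<'E'
from h import *
snap('side','s14');st()
im=cv2.imread('pics/s14.png');cv2.imwrite('pics/s14z.png',cv2.resize(im[65:215,255:415],None,fx=4,fy=4,interpolation=cv2.INTER_CUBIC))
E
```

```text
time_s: 30.28
eef_pos: [0.6859, 0.1909, 0.1332]
eef_rot: [180.0, -0.0, -94.9]
force: [-0.5, -0.4, 0.0]
finger_gap: 0.0006
time_s: 30.65
eef_pos: [0.683, 0.1911, 0.1333]
eef_rot: [180.0, 0.0, -94.9]
force: [1.4, -0.1, 0.1]
finger_gap: 0.0007
t 30.7 p [683.1 191.1 133.3] r [179.99   0.   -94.9 ] F [-0.1 -1.1  0.2] gap 0.2 q [ 10.3  44.4  83.9   0.   51.7 105.2]
```

View pics/s14z.png

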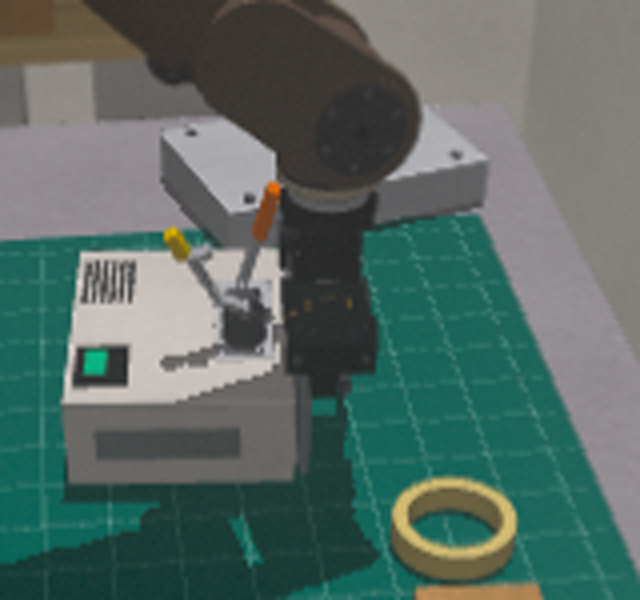

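```bash
for i in 1; do python3 -m handwheel '[[[0,1,0],0],[[0,2,0],0],[[0,2,0],0]]' | grep -E 'pos|force'; done; python3 -m handwheel '[[[0,1,0],0],[[0,2,0],0],[[0,2,0],0]]' | grep -E 'pos|force'
```

```text
eef_pos: [0.6811, 0.1912, 0.1333]
force: [1.3, 1.0, 0.1]
eef_pos: [0.6796, 0.1914, 0.1333]
force: [5.4, 0.9, -1.5]
```

```bash
python3 -m handwheel '[[[0,1,0],0],[[0,1,0],0],[[0,1,0],0]]' | grep -E 'pos|force'
```

```text
eef_pos: [0.6794, 0.1914, 0.1334]
force: [9.9, 0.2, -4.6]
```

The tray is home: the push stalled at about 10 N. I back off, rise and look at the latch.

```bash
python3 -m handwheel '[[[0,-10,0],0],[[0,-30,0],0],[[0,-30,-50],0],[[0,-30,-110],0],[[0,-30,-160],0],[[60,-30,-160],0],[[110,-30,-160],0],[[110,-30,-160],0]]';  python3 - <<'E'
from h import *
snap('side','s15');p,_=snap('wrist','w15');snap('top','t15');st()
np.save('w15.npy',p,allow_pickle=True)
im=cv2.imread('pics/s15.png');cv2.imwrite('pics/s15z.png',cv2.resize(im[85:215,255:400],None,fx=4.5,fy=4.5,interpolation=cv2.INTER_CUBIC))
im=cv2.imread('pics/t15.png');cv2.imwrite('pics/t15z.png',cv2.resize(im[105:255,150:300],None,fx=4,fy=4,interpolation=cv2.INTER_CUBIC))
E
```

```text
time_s: 32.83
eef_pos: [0.6985, 0.0761, 0.2934]
eef_rot: [179.9, -0.0, -95.1]
force: [-0.7, 0.7, -0.2]
finger_gap: 0.0006
t 32.98 p [698.7  79.9 293.1] r [ 1.7996e+02  2.0000e-02 -9.4900e+01] F [-0.2  0.6  0.1] gap 0.7 q [ 1.1 34.7 76.9  0.  68.4 96. ]
```

View pics/s15z.png

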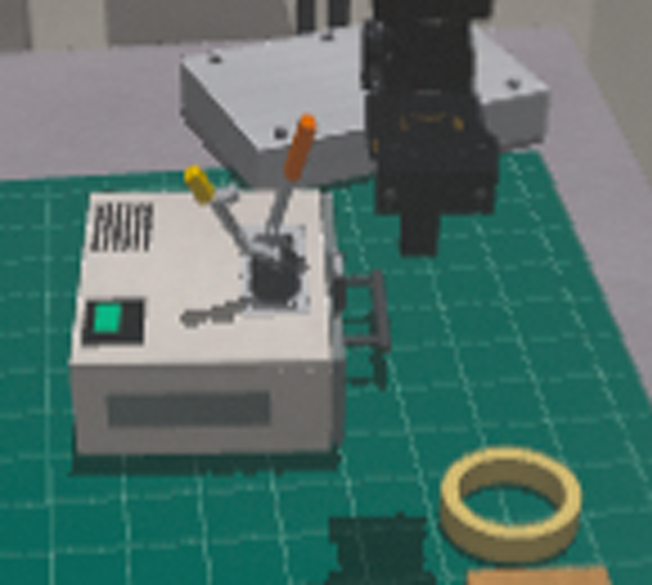

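View pics/t15z.png

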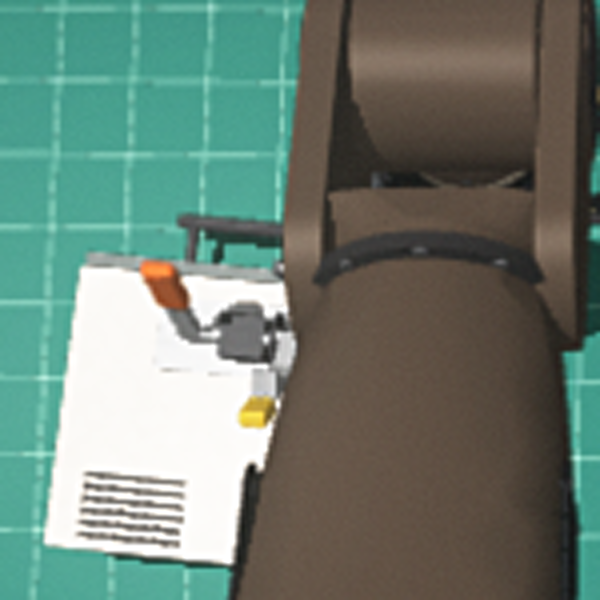

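View pics/w15.png

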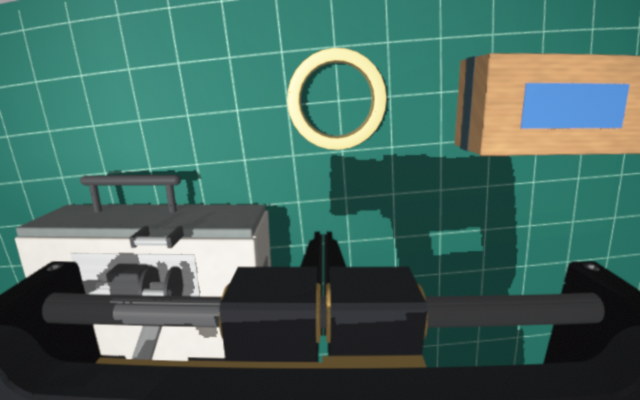

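```bash
python3 -m handwheel '[[[0,50,0],0],[[0,100,0],0],[[-10,150,0],0],[[-50,181,0],0],[[-100,181,0],0],[[-151,181,0],0],[[-151,181,0],0],[[-151,181,30],0],[[-151,181,50],0],[[-151,181,50],0]]';  python3 - <<'E'
from h import *
snap('side','s16');p,_=snap('wrist','w16');st()
im=cv2.imread('pics/s16.png');cv2.imwrite('pics/s16z.png',cv2.resize(im[60:190,230:375],None,fx=4.5,fy=4.5,interpolation=cv2.INTER_CUBIC))
E
```

```text
time_s: 34.22
eef_pos: [0.5307, 0.2451, 0.2421]
eef_rot: [179.8, -0.1, -94.9]
force: [0.0, -0.5, 0.9]
finger_gap: 0.0005
t 34.33 p [531.4 245.3 243.8] r [-1.7999e+02  1.0000e-02 -9.4890e+01] F [ 0.6 -0.   1.3] gap 0.4 q [ 18.3  27.9  98.2   0.   53.9 113.2]
```

View pics/s16z.png

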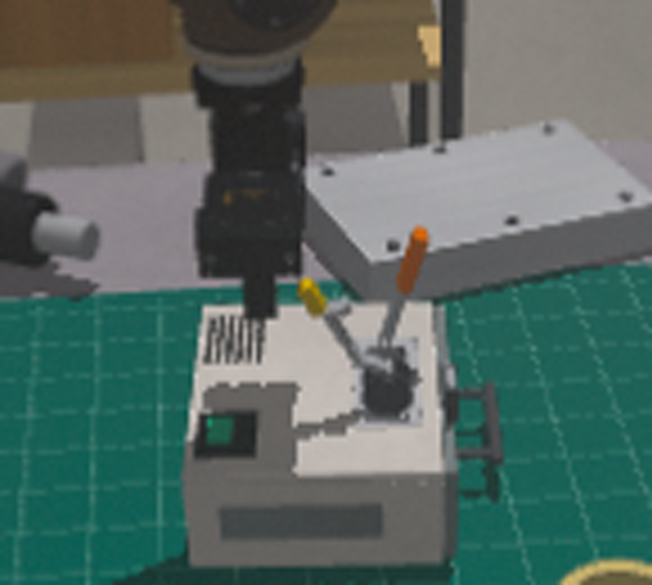

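View pics/w16.png

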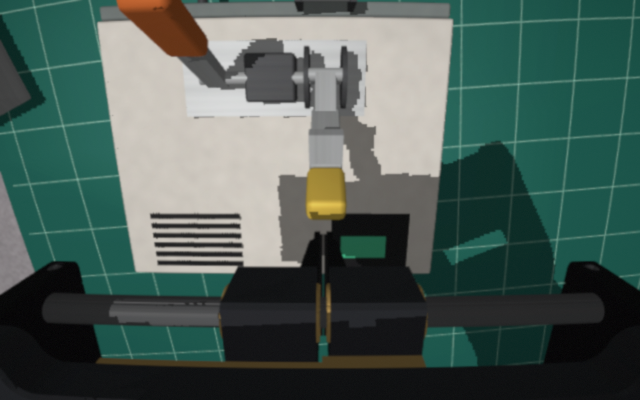

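```bash
python3 -m handwheel '[[[0,-8,0],0],[[0,-16,0],0],[[0,-24,0],0],[[0,-32,0],0],[[0,-39,0],0],[[0,-46,0],0],[[0,-53,0],0],[[0,-60,0],0],[[0,-66,0],0],[[0,-72,0],0],[[0,-77,0],0],[[0,-82,0],0],[[0,-82,0],0]]';  python3 - <<'E'
from h import *
snap('side','s17');p,_=snap('wrist','w17');st()
im=cv2.imread('pics/s17.png');cv2.imwrite('pics/s17z.png',cv2.resize(im[60:190,230:375],None,fx=4.5,fy=4.5,interpolation=cv2.INTER_CUBIC))
E
```

```text
time_s: 35.95
eef_pos: [0.6132, 0.2381, 0.2432]
eef_rot: [-180.0, 0.0, -94.9]
force: [0.4, -0.1, -0.6]
finger_gap: 0.0003
t 36.05 p [612.9 238.2 243.2] r [179.99   0.   -94.9 ] F [ 0.2  1.  -0.6] gap 0.1 q [ 15.5  33.5  87.5   0.   59.  110.4]
```

View pics/s17z.png

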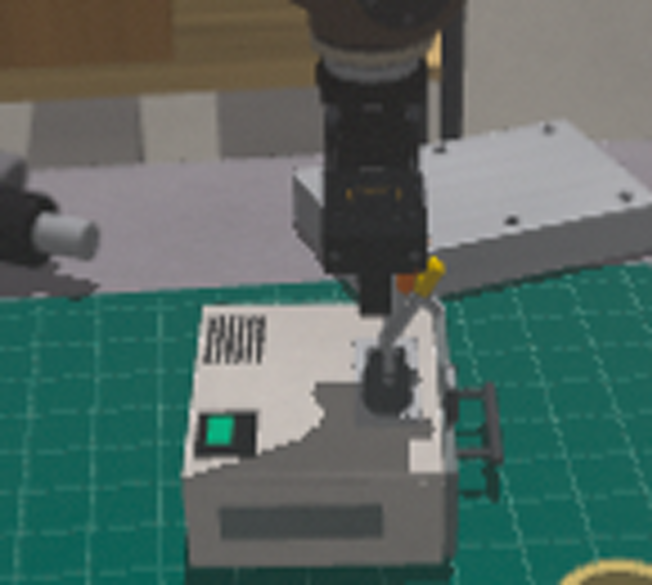

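View pics/w17.png

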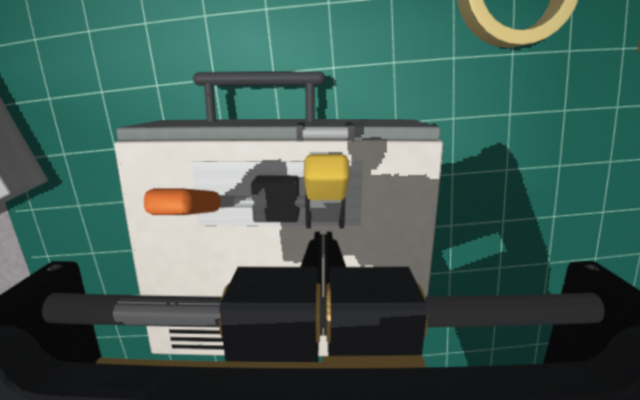

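```bash
python3 -m handwheel '[[[0,0,0],0],[[0,0,0],0],[[0,0,0],0]]' >/dev/null;  python3 - <<'E'
from h import *
snap('side','s18');p,_=snap('wrist','w18');st()
a=cv2.imread('pics/s18.png')[90:190,290:390];cv2.imwrite('pics/s18z.png',cv2.resize(a,None,fx=5.5,fy=5.5,interpolation=cv2.INTER_CUBIC))
E
```

```text
t 36.52 p [612.9 238.2 243.3] r [-1.7999e+02  1.0000e-02 -9.4900e+01] F [0.3 0.3 0.5] gap 1.0 q [ 15.5  33.5  87.4   0.   59.  110.4]
```

View pics/s18z.png

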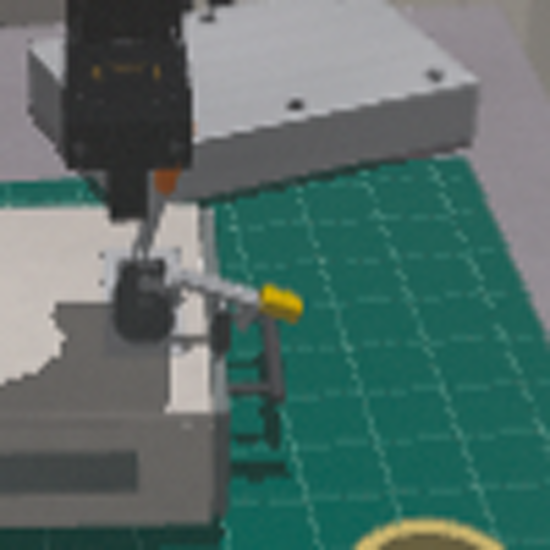

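View pics/w18.png

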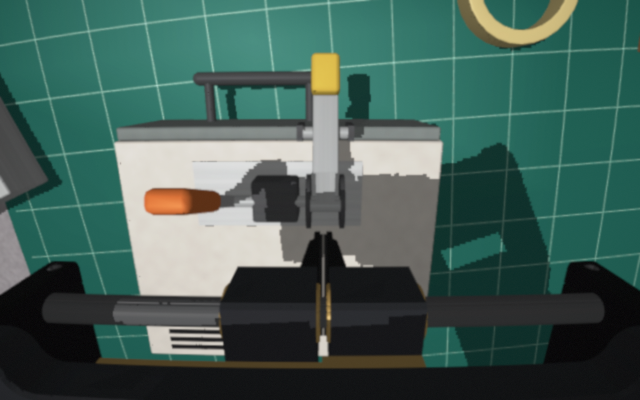

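```bash
python3 - <<'E'
from h import *
w=bot.camera_params('wrist');s=bot.camera_params('side')
X,r=tri([ray(w,326,74),ray(s,341.1,144.9)]);print('tab',X*1000,r)
R=np.array([[-.9963,-.0853],[.0853,-.9963]]);piv=np.array([625,269.4])
print('tab oven-rel-pivot',R.T@(X[:2]*1000-piv))
# keeper
for q in [(327,131)]: 
    K=onz(w,*q,.107)*1000;print('keeper',K,R.T@(K[:2]-piv))
a=cv2.imread('pics/w18.png')[40:230,230:430];cv2.imwrite('pics/w18z.png',cv2.resize(a,None,fx=3,fy=3,interpolation=cv2.INTER_CUBIC))
E
```

```text
tab [706.69513766 227.26123403 104.51511929] [np.float64(2.0388955374558426), np.float64(2.0388955374559186)]
tab oven-rel-pivot [-84.98730239  35.0142573 ]
keeper [669.32358433 229.85954883 107.        ] [-47.53238756  35.61334976]
```

View pics/w18z.png

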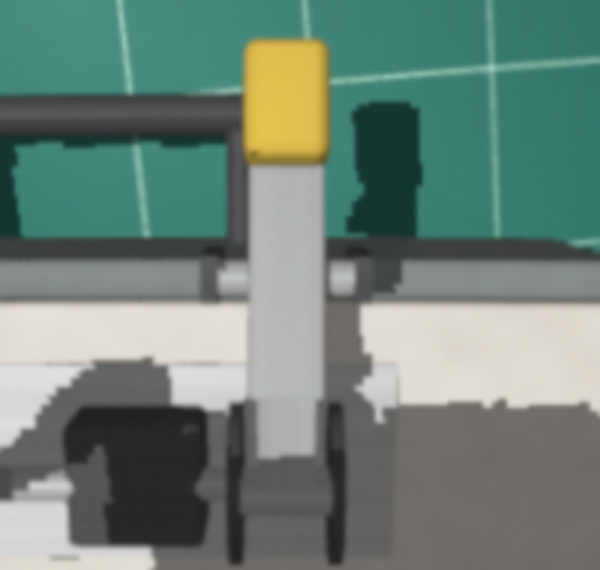

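The claw has fallen between the keeper posts: in w18 the bar is at v≈131 and the tab at (326,74), well in front of it. Next I bring the closed fingers to the front side of the lever.

```bash
python3 -m handwheel '[[[0,0,-30],0],[[0,0,-50],0],[[0,-20,-50],0],[[0,-74,-50],0],[[-30,-74,-50],0],[[-67,-74,-50],0],[[-67,-74,-50],0],[[-67,-74,-20],0],[[-67,-74,-4],0],[[-67,-74,-4],0]]';  python3 - <<'E'
from h import *
snap('side','s19');p,_=snap('wrist','w19');st()
a=cv2.imread('pics/s19.png')[60:190,270:400];cv2.imwrite('pics/s19z.png',cv2.resize(a,None,fx=4.5,fy=4.5,interpolation=cv2.INTER_CUBIC))
E
```

```text
time_s: 37.78
eef_pos: [0.6922, 0.298, 0.2461]
eef_rot: [179.9, -0.1, -94.9]
force: [-0.5, -0.8, -0.1]
finger_gap: 0.0007
t 37.88 p [692.7 298.4 248.1] r [-1.7995e+02  2.0000e-02 -9.4920e+01] F [-0.1 -0.3  0.4] gap 0.5 q [ 18.3  41.3  71.    0.   67.7 113.2]
```

View pics/s19z.png

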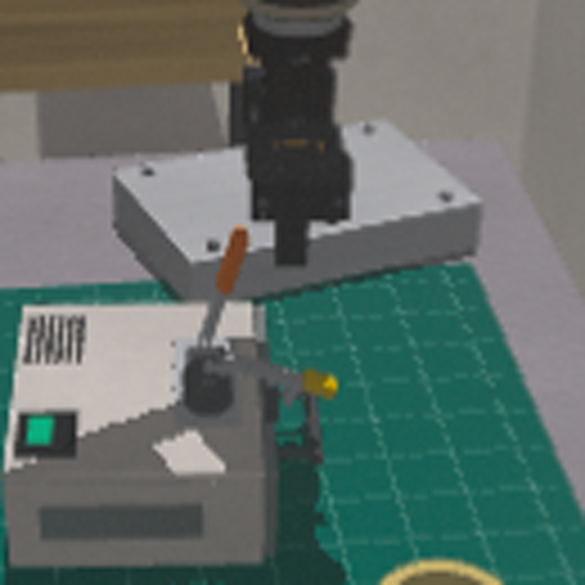

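View pics/w19.png

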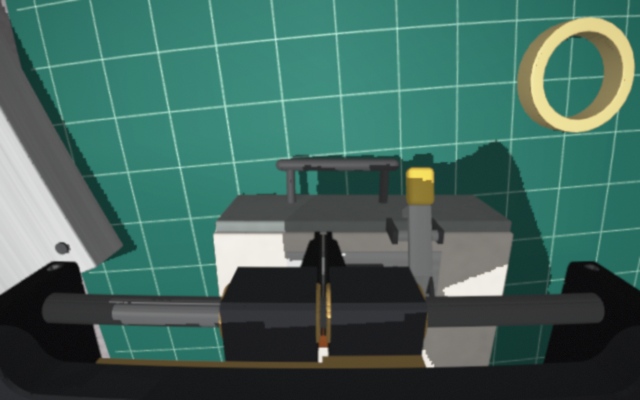

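```bash
python3 -m handwheel '[[[0,14,0],0],[[0,27,0],0],[[0,37,0],0],[[0,50,0],0],[[0,59,-1],0],[[0,68,-1],0],[[0,77,0.5],0],[[0,86,3],0],[[0,94,7],0],[[0,94,7],0]]';  python3 - <<'E'
from h import *
snap('side','s20');p,_=snap('wrist','w20');st()
a=cv2.imread('pics/s20.png')[60:190,270:400];cv2.imwrite('pics/s20z.png',cv2.resize(a,None,fx=4.5,fy=4.5,interpolation=cv2.INTER_CUBIC))
E
```

```text
time_s: 39.12
eef_pos: [0.5981, 0.3068, 0.2399]
eef_rot: [179.9, -0.0, -94.9]
force: [-0.3, -0.6, 0.2]
finger_gap: 0.0005
t 39.23 p [598.7 306.7 240.2] r [179.98  -0.   -94.9 ] F [-0.7  0.1  0.4] gap 0.6 q [ 21.5  34.9  85.2   0.   59.9 116.4]
```

View pics/s20z.png

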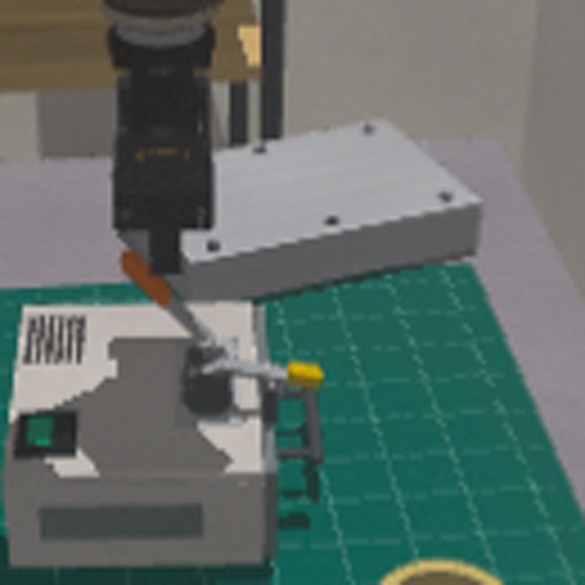

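View pics/w20.png

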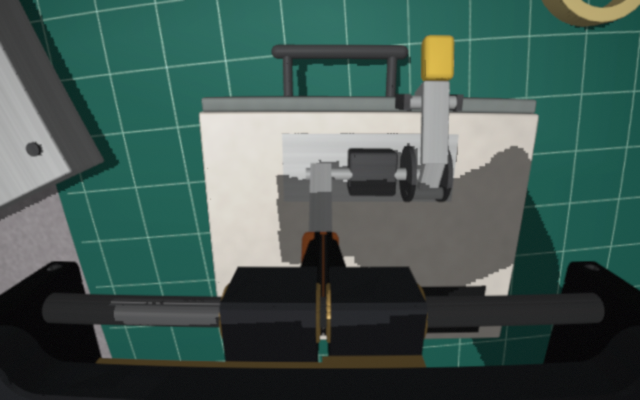

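```bash
python3 - <<'E'
from h import *
w=bot.camera_params('wrist');s=bot.camera_params('side')
X,r=tri([ray(w,438,58),ray(s,337.6,143.6)]);print('tab',X*1000,r)
R=np.array([[-.9963,-.0853],[.0853,-.9963]]);piv=np.array([625,269.4])
print('tab oven-rel-pivot',R.T@(X[:2]*1000-piv))
a=cv2.imread('pics/s20.png')[125:165,305:355];cv2.imwrite('pics/s20y.png',cv2.resize(a,None,fx=12,fy=12,interpolation=cv2.INTER_CUBIC))
E
```

```text
tab [695.32119685 227.7932225  110.08501757] [np.float64(1.3826318258350505), np.float64(1.382631825835007)]
tab oven-rel-pivot [-73.61006655  35.45443433]
```

View pics/s20y.png

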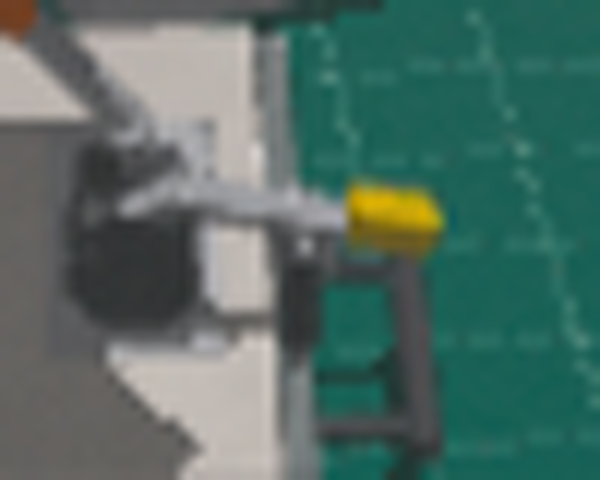

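```bash
python3 -m handwheel '[[[0,4,2],0],[[0,8.4,4.6],0],[[0,12,7.5],0],[[0,16,10.5],0],[[0,20,14],0],[[0,23.5,17.5],0],[[0,28,23],0],[[0,31.7,28.5],0],[[0,35,34],0],[[0,38,40],0],[[0,38,40],0]]';  python3 - <<'E'
from h import *
snap('side','s21');p,_=snap('wrist','w21');st()
a=cv2.imread('pics/s21.png')[60:190,270:400];cv2.imwrite('pics/s21z.png',cv2.resize(a,None,fx=4.5,fy=4.5,interpolation=cv2.INTER_CUBIC))
E
```

```text
time_s: 40.6
eef_pos: [0.5603, 0.3099, 0.1995]
eef_rot: [179.9, -0.0, -94.9]
force: [-0.4, 0.6, 0.2]
finger_gap: 0.0004
t 40.7 p [560.8 310.  200.1] r [ 1.7997e+02 -1.0000e-02 -9.4900e+01] F [-0.5 -0.5  1.1] gap 0.2 q [ 23.   35.   92.3   0.   52.8 117.9]
```

View pics/s21z.png

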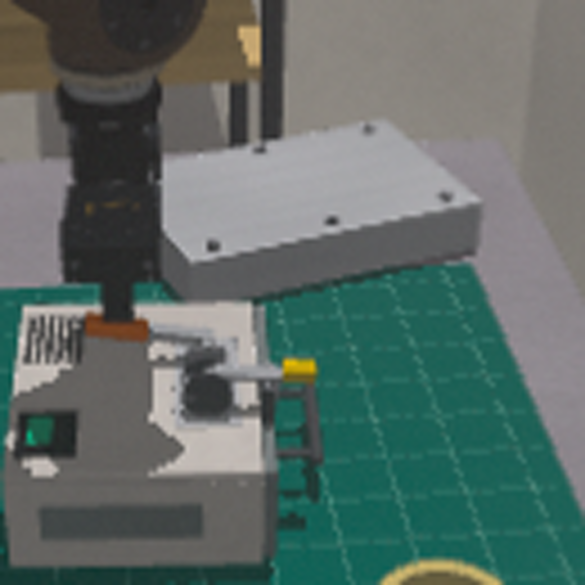

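View pics/w21.png

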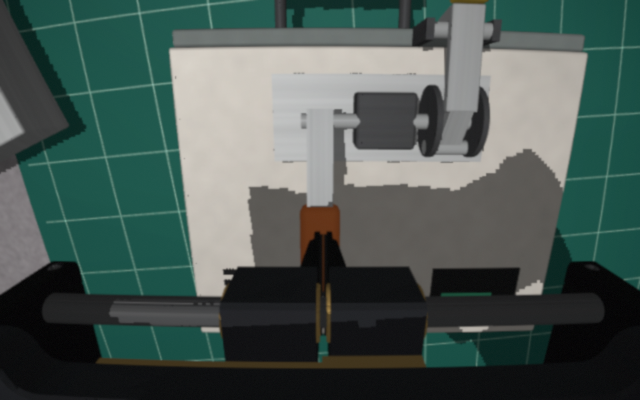

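```bash
python3 -m handwheel '[[[0,1,4],0],[[0,2,8],0],[[0,3,11],0],[[0,3,11],0]]' | grep -E 'pos|force'; python3 -m handwheel '[[[0,0,2],0],[[0,0,3],0],[[0,0,3],0]]' | grep -E 'pos|force'
```

```text
eef_pos: [0.5577, 0.3102, 0.1889]
force: [0.3, -0.0, 0.3]
eef_pos: [0.558, 0.3102, 0.1869]
force: [-1.6, -0.2, 5.5]
```

```bash
python3 -m handwheel '[[[0,0,1],0],[[0,0,1],0],[[0,0,1],0]]' | grep -E 'pos|force';python3 -m handwheel '[[[0,0,1],0],[[0,0,1],0],[[0,0,1],0]]' | grep -E 'pos|force'
```

```text
eef_pos: [0.5579, 0.3102, 0.1868]
force: [-4.1, -1.4, 13.8]
eef_pos: [0.5579, 0.3102, 0.1866]
force: [-6.7, -2.9, 21.3]
```

The lever is on its stop: 21 N with no further travel. I lift off, clear the view and inspect.

```bash
python3 -m handwheel '[[[0,0,-5],0],[[0,0,-30],0],[[0,0,-80],0],[[0,0,-140],0],[[0,0,-160],0],[[0,0,-160],0]]' | grep -E 'pos|force';python3 - <<'E'
from h import *
p,im=snap('wrist','w22');st();snap('side','s22')
a=cv2.imread('pics/s22.png')[100:190,270:370];cv2.imwrite('pics/s22z.png',cv2.resize(a,None,fx=6,fy=6,interpolation=cv2.INTER_CUBIC))
E
```

```text
eef_pos: [0.558, 0.3102, 0.3456]
force: [-0.7, 0.4, -1.2]
t 43.12 p [557.7 310.1 343.9] r [-1.7999e+02  1.0000e-02 -9.4900e+01] F [ 0.8  0.  -0.2] gap 0.6 q [ 23.1  26.7  83.5   0.   69.8 118. ]
```

View pics/w22.png

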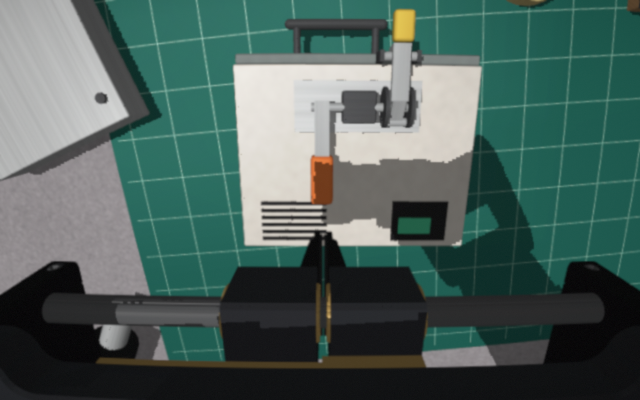

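View pics/s22z.png

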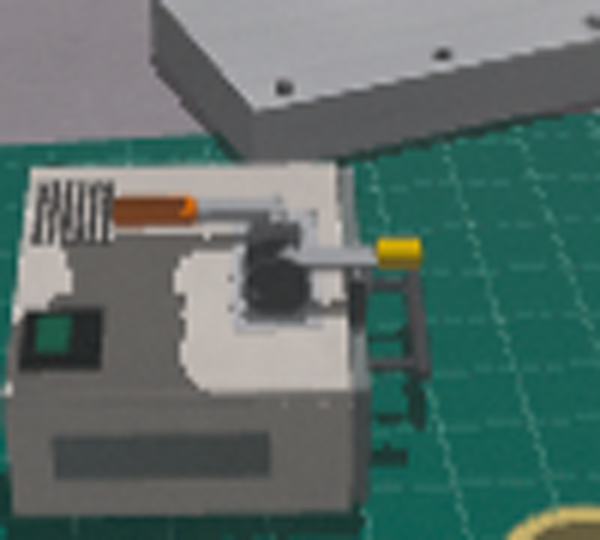

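```bash
python3 - <<'E'
from h import *
go(670.2,181.7,232,-94.9)
E
```

```text
t 43.17 p [557.6 310.  343. ] r [ 1.7992e+02 -4.0000e-02 -9.4900e+01] F [ 0.1 -0.6  0.3] gap 0.6 q [ 23.1  26.8  83.5   0.   69.8 118. ]
SHIFT 118.3 -123.1 111.0 TURN -0.0
```

```bash
python3 -m handwheel '[[[50,-50,0],0],[[90,-90,30],0],[[118,-123,60],0],[[118,-123,95],0],[[118,-123,111],0],[[118,-123,111],0],[[118,-123,111],0]]' | grep -E 'pos|force';python3 - <<'E'
from h import *
p,im=snap('wrist','w23');st();np.save('w23.npy',p,allow_pickle=True)
cv2.imwrite('pics/w23z.png',cv2.resize(im[120:280,170:350],None,fx=3.7,fy=3.7,interpolation=cv2.INTER_CUBIC))
E
```

```text
eef_pos: [0.6705, 0.1828, 0.2345]
force: [0.7, -0.1, -0.5]
t 44.1 p [670.5 182.7 234.8] r [-1.7988e+02  4.0000e-02 -9.4860e+01] F [-0.2  0.2 -0.1] gap 0.6 q [  9.8  36.9  82.    0.   60.9 104.7]
```

View pics/w23z.png

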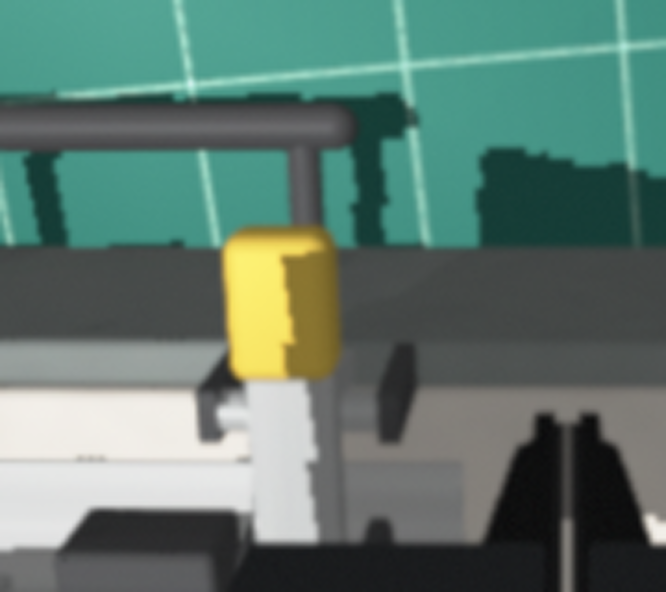

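```bash
python3 - <<'E'
from h import *
p=np.load('w23.npy',allow_pickle=True).item();s=bot.camera_params('side')
R=np.array([[-.9963,-.0853],[.0853,-.9963]]);piv=np.array([625,269.4])
def oven(X): X=X*1000; return np.r_[R.T@(X[:2]-piv),X[2]].round(1)
X,r=tri([ray(p,170+283/3.7,120+305/3.7),ray(s,336.5,142)]);print('tab',oven(X),r)
for q in [(232,415),(360,412)]: print('bar',oven(onz(p,170+q[0]/3.7,120+q[1]/3.7,.107)))
p2,im=snap('side','s23')
cv2.imwrite('pics/s23z.png',cv2.resize(im[130:160,310:350],None,fx=16,fy=16,interpolation=cv2.INTER_CUBIC))
E
```

```text
tab [-69.3  35.8 117.9] [np.float64(1.9553261907996489), np.float64(1.955326190799566)]
bar [-42.7  21.8 107. ]
bar [-43.4  45.5 107. ]
```

View pics/s23z.png

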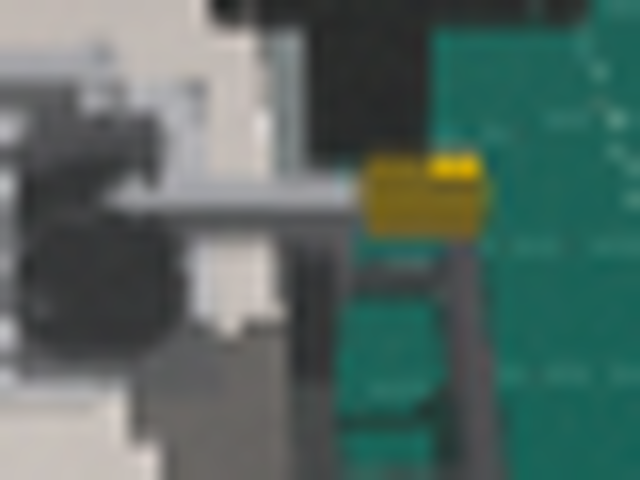

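```bash
python3 - <<'E'
from h import *
R=np.array([[-.9963,-.0853],[.0853,-.9963]]);piv=np.array([625,269.4])
def oven(X): X=X*1000; return np.r_[R.T@(X[:2]-piv),X[2]].round(1)
p=np.load('w23.npy',allow_pickle=True).item()
print('after: plate outer edge',[oven(onz(p,170+u/3.7,120+v/3.7,.083)) for u,v in[(100,342),(520,342)]],'inner',[oven(onz(p,170+u/3.7,120+v/3.7,.083)) for u,v in[(100,386),(520,386)]])
# before: w18 with camera pose reconstructed by moving rigidly from w23 pose (same orientation)
d=np.array([.6129-.6705,.2382-.1827,.2433-.2348])
q=dict(p); q['t']=p['t']-p['R']@d
print('before: plate outer',[oven(onz(q,230+u/3,40+v/3,.083)) for u,v in[(150,259),(480,258)]],'inner',[oven(onz(q,230+u/3,40+v/3,.083)) for u,v in[(150,299),(480,299)]],'bar',[oven(onz(q,230+u/3,40+v/3,.107)) for u,v in[(233,278),(342,278)]])
E
python3 -c "
import cv2
im=cv2.imread('pics/w22.png');cv2.imwrite('pics/w22z.png',cv2.resize(im[0:130,330:480],None,fx=4.5,fy=4.5,interpolation=cv2.INTER_CUBIC))
im=cv2.imread('pics/w20.png');cv2.imwrite('pics/w20z.png',cv2.resize(im[30:200,360:490],None,fx=3.5,fy=3.5,interpolation=cv2.INTER_CUBIC))"
```

```text
after: plate outer edge [array([-48.5, -10.6,  83. ]), array([-48.7,  74.1,  83. ])] inner [array([-39. , -11.6,  83. ]), array([-39.3,  74. ,  83. ])]
before: plate outer [array([-48.6,   2.1,  83. ]), array([-49. ,  80.7,  83. ])] inner [array([-39.1,   1.8,  83. ]), array([-39.3,  81.2,  83. ])] bar [array([-46.6,  22.9, 107. ]), array([-46.7,  46.5, 107. ])]
```

View pics/w22z.png

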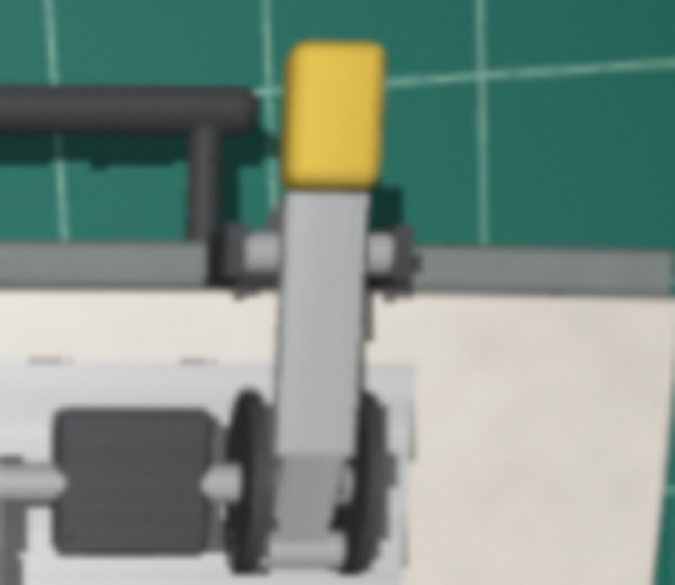

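The plate edge hasn't moved (−48.5 mm before and after), but the keeper bar has been drawn back 3.6 mm. That matches a hooked, tensioned claw. I move clear for a final check.

```bash
python3 -m handwheel '[[[0,0,-60],0],[[50,0,-80],0],[[100,0,-80],0],[[150,20,-80],0],[[200,50,-80],0],[[250,80,-80],0],[[300,110,-80],0],[[300,110,-80],0],[[300,110,-80],0]]' | grep -E 'pos|force';python3 - <<'E'
from h import *
p,im=snap('top','t24');st()
cv2.imwrite('pics/t24z.png',cv2.resize(im[95:265,140:340],None,fx=3.5,fy=3.5,interpolation=cv2.INTER_CUBIC))
snap('side','s24')
E
```

```text
eef_pos: [0.5354, -0.1072, 0.3142]
force: [-0.4, -0.2, -0.3]
t 45.33 p [ 535.7 -106.8  313.9] r [-1.7992e+02 -1.0000e-02 -9.4870e+01] F [ 0.6 -0.2  0.6] gap 0.4 q [-18.2  20.4  98.9   0.   60.6  76.6]
```

View pics/t24z.png

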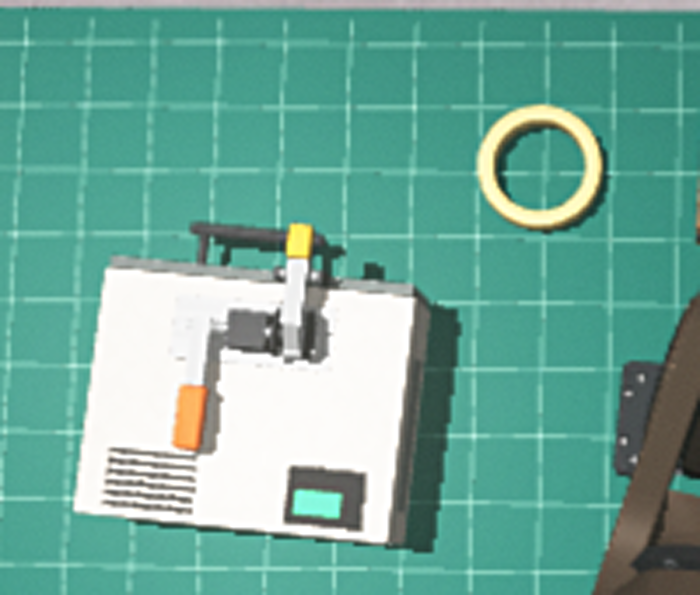

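View pics/s24.png

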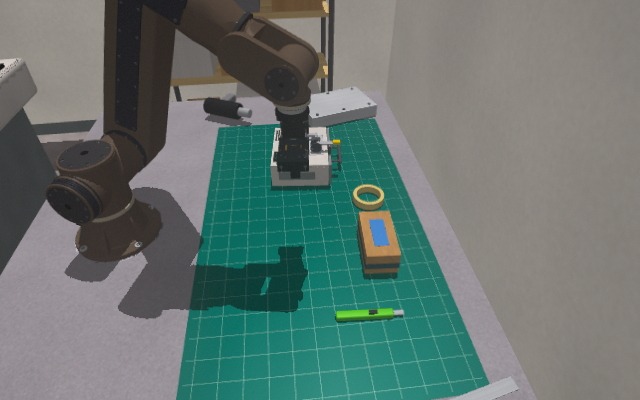

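The final pictures show the tray shut, lever flat, claw across the keeper, and the glove box, tape and knife where they started. I'm handing in.

```bash
python3 -c "
from workcell import bot
print(bot.job_done())"
```

```text
the job is handed in; nothing more can be done
None
```

The job is handed in at about 45 s on the robot's clock. All four mandrels present are in the tray, the tray is shut, and the latch is hooked and down.

- **Mandrels:** each lies flat in its own slot (-44, 0, +44 and +88 mm). I saw all four between their teeth before pushing the tray; they cannot be seen now that it is shut.
- **Tray:** it stalled at its stop with about 10 N on the front plate. I pushed about 75 mm to the +y side of the middle so the gripper body would clear the lever.
- **Claw:** it fell between the keeper posts. With the lever down, the keeper bar sat about 3.6 mm back from before while the plate had not moved, which fits a hooked, loaded claw (about 3 mm expected). The hook's lower end was hidden under the tab, so I could not see it directly.
- **Lever:** it came up hard on its stop, with 21 N at the grip and no further travel. It still lay flat in the last top picture, with the gripper well clear.
- **Bystanders:** the glove box, tape and knife look to be where they started in the side pictures; I did not measure them.

Two measurements disagreed slightly. The top and wrist cameras placed the tray about 3 mm apart, so I corrected from the wrist view and from the first placing. The second mandrel went in about 1.6 mm off its slot's middle, still within the slot. I saw no slackened grip and no knocked mandrel.

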